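Load the bench chiller with tube racks

ROBOT

A 7-joint arm with a two-finger parallel gripper is mounted at the origin on the work surface. World frame = base frame: x ahead of the robot, y to its left, z up, the work surface at z = 0. Lengths are in mm, angles in rad, forces in N, time in s.
With the tool pointing down it reaches from about 425 to 950 mm from the base axis. Payload 16.7 kg.
Tool frame: the origin (TCP) lies at the very end of the fingers, on their centre line; the grasp point (between the pads) lies 19 mm behind it; z points along the fingers, y is the direction in which the jaws open and shut (so a half turn about z gives the same grasp; the last joint's range is limited). The gripper opens to 94 mm and grips with 3 to 60 N. Pads are 16 mm wide; open, the fingers measure 119 mm over their backs; the gripper's body (75 mm by 177 mm) begins 78 mm behind the grasp point.
Start: joints at [-1.325, 0.426, 0.074, 1.606, -0.034, 1.111, -0.067], TCP at [259.621, 623.034, 205.467] pointing down, gripper open.
Joint ranges: [-2.85, 2.85], [-0.5, 2.14], [-1.23, 1.37], [0.21, 2.46], [-1.02, 4.16], [0.16, 2.05], [-2.73, 2.73]. Speed limits (rad/s): [1.89, 1.89, 2.39, 2.39, 3.01, 3.01, 3.01].

INTERFACE

Orientations are given as a 3x3 rotation matrix whose columns are the frame's x, y, z axes.
In Python, from rig import ctrl gives the robot as it stands. The module is installed in compiled form; this text tells all that it offers.
- The arm moves only by the tool apply_moves, never from a script. Its arguments are lists of equal length, an entry for each row: "offset": the shift along the tool's x, y, z in cm, a list of three; "rotation": the turn, a rotation vector about the tool's x, y, z in rad, a list of three; "grip": the finger opening in cm, from 0 to 9.4. In form: {"offset": [[tx, ty, tz], ...], "rotation": [[ax, ay, az], ...], "grip": [grip, ...]}. A call has 1 to 12 rows; each row is the pose to reach, as a shift and turn from the pose measured when the call began, along the tool's axes at that moment; what a row does not reach only later rows make up. A row lasts 1/12 s, in which the tool goes at most 41.7 mm and 7.16 degrees, less where a joint would pass 70% of its speed; a pose out of reach is approached as far as the arm can. A call with a gripper value outside its range is refused whole. The fingers move at their own pace and stop on an object; the grip force is fixed at half the most. Time passes only in rows, so rows that repeat a pose let the fingers close. It gives the time, the measured TCP pose, the force and the opening at its end, in the units of the state.
- ctrl.get_state(): the state, without advancing time (a new reading comes with each control period).
- ctrl.capture(name): name is "scene" or "top" or "wrist"; returns the picture (384x512x3 uint8, red, green, blue); there is no depth.
- ctrl.camera_model(name): a dict with "fx", "fy", "cx", "cy" (pixels), "extrinsics" (4x4, takes a point from camera to world coordinates); the wrist camera has in their place "T_tool_cam" (4x4, takes a point from camera to tool coordinates, whose origin is the TCP and whose axes are the flange's). Camera axes: x right, y down, z forward; pixel columns grow to the right and rows downward; lengths in mm; the calibration is good to about 2 mm. A picture is of the moment at which its call begins: read the wrist's pose just before it. camera_model takes no time and is no camera call.
- ctrl.job_done(): hands the job in, once; it reports no verdict.
Trained networks look in the newest picture that a camera, given by its name, has taken for a name from the list of things; names that differ only in an ending like _2 or _b are one class to them, and where a whole thing is asked for, a point or a joint stands for the part that bears it (a point fixed in the world has none). Each returns a list of dicts, best first, with "confidence" (0 to 1); they miss things now and then, are a little off and sometimes report something else, mostly with a low value. They report only what shows in the picture. A call takes as long as a camera call.
- ctrl.spot_in(camera, target): "at" ([x, y, z] in mm, in world coordinates, good to about 4 mm: the middle of the surface that is visible of it).
The state is a dict: "time": time; "joint_pos": joint angles; "qd": joint speeds; "effort": joint torques, N m; "ee_pos": TCP position; "eef_rot": TCP orientation; "wrist_force": force on the tool from outside, world axes, zero at the start; "wrist_torque": the same for the moment, N m; "opening": finger opening in mm.
Only numpy, scipy, OpenCV 4.12 (cv2) and the standard library are available. Lean on these libraries where they do the work, as an engineer would, in place of code of your own. Each camera call takes 0.05 s, during which the arm holds its last target.

TASK

First switch the chiller off (press its blue knob fully down, turn it to the white dot and let it spring up), while all racks are still on the bench. Then pile every tube rack squarely on the chiller's metal platform, in any order, the first rack directly on the platform and one copper sheet between each rack and the next; a sheet that is not needed stays on the bench. Last, press the knob again, turn it to the blue dot and let it spring up to switch the chiller on, and leave the jar, the tip box and the marker where they are.

Things in the scene. Friction and masses are not known exactly. Their poses are not given: they have to be found in the camera images.
- chiller: The white chiller as a whole; origin under the centre of its housing, on the bench, axes as the platform's.
- platform (a point): Centre of the top face of the chiller's aluminium platform, 60 mm above the bench when standing on it; the platform is 140 mm (x) by 100 mm (y), flat, without rim. The x and y axes lie along the platform and the housing (white, 170 x 260 x 50 mm high, fixed; its centre is 60 mm towards -y of this point), z up. The knob's axis is 140 mm towards -y of this point.
- knob_grip (a point): Point on the axis of the chiller's blue bar-shaped knob, half-way up the parts to grip: the bar is 52 mm long (x), 16 mm thick (y) and 28 mm high, its top 14 mm above this point and a grey round flange (54 mm wide) 14 mm below it. The x axis points along the bar to its white pointer line; z up. It moves and turns with the knob. The flange's underside is 12 mm above the housing while the knob is up.
- press (a joint): How far the knob is pressed down: 0 = up, 0.010 m = fully down. It is sprung up: 5 N to start, 9 N fully down. Inside, a pin locks the knob against turning while it is up; it turns freely only beyond 7 mm of press. Let go between the two dots, it stays part-way down and has not latched; let go at a dot (within about 0.05 rad of its end stop) it springs right up to 0 and is locked there.
- dial (a joint): Angle of the knob in rad: 0 = off (pointer at the white dot), 1.2 = on (pointer at the blue dot), with an end stop at each. It grows as the knob turns clockwise seen from above. At the start it is on. About 0.03 N m of friction.
- rack_orange_c (a point): Centre of the orange tube rack (may be absent), a solid block 110 mm (x) by 64 mm (y) by 28 mm high with a flat top, about 0.13 kg; half-way up, z up, 14 mm above its underside. Two or three of the racks are present.
- rack_yellow_c (a point): Centre of the yellow tube rack (may be absent), a solid block 110 mm (x) by 64 mm (y) by 28 mm high with a flat top, about 0.13 kg; half-way up, z up, 14 mm above its underside. Two or three of the racks are present.
- rack_green_c (a point): Centre of the green tube rack (may be absent), a solid block 110 mm (x) by 64 mm (y) by 28 mm high with a flat top, about 0.13 kg; half-way up, z up, 14 mm above its underside. Two or three of the racks are present.
- sheet_a_c (a point): Centre of a copper-coloured metal spreader sheet, 110 mm (x) by 66 mm (y) by 8 mm thick, about 0.14 kg, smooth and flat; half-way up, 4 mm above its underside, z up. The two sheets are alike; both are always present.
- sheet_b_c (a point): Centre of a copper-coloured metal spreader sheet, 110 mm (x) by 66 mm (y) by 8 mm thick, about 0.14 kg, smooth and flat; half-way up, 4 mm above its underside, z up. The two sheets are alike; both are always present.
- jar: Bystander: clear jar with black cap, 54 mm wide, 75 mm high; origin under its centre.
- tip_box: Bystander: white, yellow and clear box of pipette tips, 120 x 85 x 81 mm high; origin under its centre.
- marker: Bystander: black marker pen lying down, 130 mm long, 13 mm thick; origin under its centre.

How it is judged (in metres and radians):
On the way, in this order (a step that is already met when the one before it is completed fails the run):
1. the chiller is switched off (knob at the white dot and sprung up) with all racks still on the bench (value of joint dial below 0.15 rad and value of joint press below 0.002 m and height (world z) of each of rack_orange_c, rack_yellow_c, rack_green_c below 0.03 m), for 0.2 s.
2. with the chiller off, all racks are piled squarely on the platform with one sheet between each two (value of joint dial below 0.15 rad and value of joint press below 0.002 m and horizontal distance between each of rack_orange_c, rack_yellow_c, rack_green_c and platform below 0.012 m and angle between each of rack_orange_c, rack_yellow_c, rack_green_c's own z axis and vertical below 0.06 rad and angle between the x axis of each of rack_orange_c, rack_yellow_c, rack_green_c and the x axis of platform, either way round below 0.15 rad and z of each of rack_orange_c, rack_yellow_c, rack_green_c in the frame of platform above 0.01 m and linear speed of each of rack_orange, rack_yellow, rack_green below 0.02 m/s and contact force between the fingers and rack_orange below 0.05 N and (contact force between rack_orange and chiller above 0.1 N or contact force between rack_orange and sheet_a above 0.1 N or contact force between rack_orange and sheet_b above 0.1 N) and contact force between each of the fingers, rack_orange and rack_yellow below 0.05 N and (contact force between rack_yellow and chiller above 0.1 N or contact force between rack_yellow and sheet_a above 0.1 N or contact force between rack_yellow and sheet_b above 0.1 N) and contact force between each of the fingers, rack_orange, rack_yellow and rack_green below 0.05 N and (contact force between rack_green and chiller above 0.1 N or contact force between rack_green and sheet_a above 0.1 N or contact force between rack_green and sheet_b above 0.1 N) and ((horizontal distance between sheet_a_c and platform below 0.012 m and angle between the x axis of sheet_a_c and the x axis of platform, either way round below 0.15 rad and z of sheet_a_c in the frame of platform above 0.024 m and ((distance between rack_orange and sheet_a_c below 0.026 m and contact force between rack_orange and sheet_a above 0.1 N) or (distance between rack_yellow and sheet_a_c below 0.026 m and contact force between rack_yellow and sheet_a above 0.1 N) or (distance between rack_green and sheet_a_c below 0.026 m and contact force between rack_green and sheet_a above 0.1 N))) or (height (world z) of sheet_a_c below 0.012 m and horizontal distance between sheet_a_c and platform above 0.09 m)) and ((horizontal distance between sheet_b_c and platform below 0.012 m and angle between the x axis of sheet_b_c and the x axis of platform, either way round below 0.15 rad and z of sheet_b_c in the frame of platform above 0.024 m and ((distance between rack_orange and sheet_b_c below 0.026 m and contact force between rack_orange and sheet_b above 0.1 N) or (distance between rack_yellow and sheet_b_c below 0.026 m and contact force between rack_yellow and sheet_b above 0.1 N) or (distance between rack_green and sheet_b_c below 0.026 m and contact force between rack_green and sheet_b above 0.1 N))) or (height (world z) of sheet_b_c below 0.012 m and horizontal distance between sheet_b_c and platform above 0.09 m)) and contact force between sheet_a and sheet_b below 0.05 N), for 0.3 s.
3. the chiller is switched on again (knob at the blue dot and sprung up) (value of joint dial above 1.05 rad and value of joint press below 0.002 m), for 0.2 s.
At the end, for the whole second after the job is handed in: Knob on (over 1.05 rad), sprung up (2 mm). Every rack level in the pile, within 12 mm and 0.15 rad of the platform, on platform or sheet, no two racks touching, released. Each sheet between two racks (12 mm, 0.15 rad), or flat on the bench 90 mm from the platform centre; sheets apart. At rest (all of step 3 and horizontal distance between each of rack_orange_c, rack_yellow_c, rack_green_c and platform below 0.012 m and angle between each of rack_orange_c, rack_yellow_c, rack_green_c's own z axis and vertical below 0.06 rad and angle between the x axis of each of rack_orange_c, rack_yellow_c, rack_green_c and the x axis of platform, either way round below 0.15 rad and z of each of rack_orange_c, rack_yellow_c, rack_green_c in the frame of platform above 0.01 m and linear speed of each of rack_orange, rack_yellow, rack_green below 0.02 m/s and contact force between the fingers and rack_orange below 0.05 N and (contact force between rack_orange and chiller above 0.1 N or contact force between rack_orange and sheet_a above 0.1 N or contact force between rack_orange and sheet_b above 0.1 N) and contact force between each of the fingers, rack_orange and rack_yellow below 0.05 N and (contact force between rack_yellow and chiller above 0.1 N or contact force between rack_yellow and sheet_a above 0.1 N or contact force between rack_yellow and sheet_b above 0.1 N) and contact force between each of the fingers, rack_orange, rack_yellow and rack_green below 0.05 N and (contact force between rack_green and chiller above 0.1 N or contact force between rack_green and sheet_a above 0.1 N or contact force between rack_green and sheet_b above 0.1 N) and ((horizontal distance between sheet_a_c and platform below 0.012 m and angle between the x axis of sheet_a_c and the x axis of platform, either way round below 0.15 rad and z of sheet_a_c in the frame of platform above 0.024 m and ((distance between rack_orange and sheet_a_c below 0.026 m and contact force between rack_orange and sheet_a above 0.1 N) or (distance between rack_yellow and sheet_a_c below 0.026 m and contact force between rack_yellow and sheet_a above 0.1 N) or (distance between rack_green and sheet_a_c below 0.026 m and contact force between rack_green and sheet_a above 0.1 N))) or (height (world z) of sheet_a_c below 0.012 m and horizontal distance between sheet_a_c and platform above 0.09 m)) and ((horizontal distance between sheet_b_c and platform below 0.012 m and angle between the x axis of sheet_b_c and the x axis of platform, either way round below 0.15 rad and z of sheet_b_c in the frame of platform above 0.024 m and ((distance between rack_orange and sheet_b_c below 0.026 m and contact force between rack_orange and sheet_b above 0.1 N) or (distance between rack_yellow and sheet_b_c below 0.026 m and contact force between rack_yellow and sheet_b above 0.1 N) or (distance between rack_green and sheet_b_c below 0.026 m and contact force between rack_green and sheet_b above 0.1 N))) or (height (world z) of sheet_b_c below 0.012 m and horizontal distance between sheet_b_c and platform above 0.09 m)) and contact force between sheet_a and sheet_b below 0.05 N).
It fails at once if the jar, tip box or marker is moved more than 30 mm, or the jar is tipped (distance of any of jar, tip_box, marker from where it was at the start of the episode above 0.03 m or angle between jar's own z axis and vertical above 0.5 rad).
Of rack_orange, rack_yellow, rack_green only 2 to 3 are there at a start; the rules pass over those that are not, and their reading is None.
At some moment in a run one of sheet_a may be knocked a few centimetres aside while the robot is not near it.
Once in a run the grip may slacken for a moment while it holds something.
It also fails if it takes over 210 s, if anything falls off the work surface, if the arm or the gripper's body presses on something with over 40 N, if the wrist force passes 120 N, or if a joint passes its speed limit or range.

## Working session

There is one attempt and no reset: what is moved stays moved. The work goes in short steps, Python scripts to look and compute and a tool call to move; the robot and the scene stay as the last step left them, time stands still between calls to the robot, and variables do not carry over. Pictures are saved under pics/ and viewed, and the job is handed in when it is done.

Besides the shell and the picture viewer there is one more tool, called after "Request:" as a command line: name --argument value ..., lists and objects as JSON in quotes. apply_moves: Moves the arm, as the interface text tells. Its arguments: {"type":"object","properties":{"offset":{"type":"array"},"rotation":{"type":"array"},"grip":{"type":"array"}},"required":["offset","rotation","grip"]}

```bash
mkdir -p pics; cat > h.py <<'E'
import numpy as np, cv2
from rig import ctrl
def snap(cam,fn):
    im=ctrl.capture(cam); cv2.imwrite('pics/'+fn,im[:,:,::-1]); return im
def cam(name,st=None):
    m=ctrl.camera_model(name)
    K=np.array([[m['fx'],0,m['cx']],[0,m['fy'],m['cy']],[0,0,1.]])
    if 'extrinsics' in m: T=np.array(m['extrinsics'])
    else:
        st=st or ctrl.get_state(); W=np.eye(4); W[:3,:3]=st['eef_rot']; W[:3,3]=st['ee_pos']; T=W@np.array(m['T_tool_cam'])
    return K,T
def px2w(K,T,uv,z):
    d=T[:3,:3]@np.linalg.inv(K)@np.array([uv[0],uv[1],1.]); o=T[:3,3]
    return o+d*(z-o[2])/d[2]
def w2px(K,T,p):
    c=np.linalg.inv(T)@np.append(p,1); q=K@c[:3]; return q[:2]/q[2]
E
python3 - <<'E'
from h import *
s=ctrl.get_state(); print(s)
for c in ['scene','top']:
    snap(c,c+'0.png'); print(c,cam(c))
    for t in ['chiller','knob_grip','rack_orange','rack_yellow','rack_green','sheet_a','jar','tip_box','marker']:
        print(t,[(np.round(r['at']),round(r['confidence'],2)) for r in ctrl.spot_in(c,t)])
snap('wrist','wrist0.png'); print(ctrl.camera_model('wrist'))
E
```

```text
{'time': 0.0, 'joint_pos': array([-1.32550071,  0.42670516,  0.07384642,  1.60662913, -0.03409793,
        1.11079551, -0.06711259]), 'qd': array([ 0.00012748,  0.00176593,  0.00163775, -0.00095943, -0.00101597,
       -0.0006566 ,  0.00106545]), 'effort': array([-1.41883553e-03, -9.35819793e+01,  3.66674602e+00, -4.54172337e+01,
       -4.87299648e-02,  2.04583589e-02,  8.04142451e-05]), 'ee_pos': array([259.47295274, 622.64846662, 204.78363118]), 'eef_rot': array([[-9.23059852e-01,  3.84656140e-01, -4.04641012e-04],
       [ 3.84656342e-01,  9.23059061e-01, -1.21219969e-03],
       [-9.27725012e-05, -1.27458060e-03, -9.99999183e-01]]), 'wrist_force': array([-0.47744912, -0.49764771,  0.58245701]), 'wrist_torque': array([-0.01711196, -0.05069434, -0.02328998]), 'opening': 93.90801896528662}
scene (array([[386.78415098,   0.        , 247.05847989],
       [  0.        , 386.78415098, 190.61739607],
       [  0.        ,   0.        ,   1.        ]]), array([[ 4.69933054e-01,  6.85209043e-01, -5.56463379e-01,
         1.19267185e+03],
       [ 8.82510059e-01, -3.51564413e-01,  3.12375511e-01,
        -3.32926911e+02],
       [ 1.84098033e-02, -6.37880107e-01, -7.69915611e-01,
         9.28483907e+02],
       [ 0.00000000e+00,  0.00000000e+00,  0.00000000e+00,
         1.00000000e+00]]))
chiller [(array([611.,  18.,  50.]), 0.74)]
knob_grip [(array([584., -52.,  70.]), 0.86)]
rack_orange [(array([588., 294.,  28.]), 0.55), (array([746., 186.,  52.]), 0.45)]
rack_yellow [(array([ 427., -292.,   27.]), 0.81), (array([611.,  19.,  48.]), 0.59)]
rack_green [(array([482., 414.,  30.]), 0.7), (array([413., 295.,   6.]), 0.28)]Traceback (most recent call last):
  File "<stdin>", line 6, in <module>
ValueError: it knows: chiller, dial, jar, knob_grip, marker, platform, press, rack_green, rack_orange, rack_yellow, sheet_a, sheet_b, tip_box
```

```bash
python3 - <<'E'
from h import *
for c in ['scene','top']:
    snap(c,c+'0.png'); K,T=cam(c); print(c, T[:3,3].round())
    for t in ['chiller','knob_grip','rack_orange','rack_yellow','rack_green','sheet_a','sheet_b','jar','tip_box','marker']:
        try: print(t,[(np.round(r['at']),round(r['confidence'],2)) for r in ctrl.spot_in(c,t)])
        except Exception as e: print(t,repr(e))
snap('wrist','wrist0.png'); print(ctrl.camera_model('wrist'))
E
```

```text
scene [1193. -333.  928.]
chiller [(array([612.,  19.,  50.]), 0.97), (array([580., -45.,  74.]), 0.58), (array([482., 409.,  26.]), 0.39)]
knob_grip [(array([586., -53.,  72.]), 0.83)]
rack_orange [(array([592., 294.,  26.]), 0.61)]
rack_yellow [(array([ 428., -290.,   30.]), 0.72)]
rack_green [(array([485., 409.,  28.]), 0.8)]
sheet_a ValueError('it knows: chiller, dial, jar, knob_grip, marker, platform, press, rack_green, rack_orange, rack_yellow, sheet_a, sheet_b, tip_box')
sheet_b ValueError('it knows: chiller, dial, jar, knob_grip, marker, platform, press, rack_green, rack_orange, rack_yellow, sheet_a, sheet_b, tip_box')
jar [(array([748., 185.,  54.]), 0.75)]
tip_box [(array([ 808., -164.,   81.]), 0.9)]
marker [(array([ 737., -335.,    9.]), 0.65)]
top [ 327.   26. 1336.]
chiller [(array([ 780., -149.,   80.]), 0.62), (array([581.,  33.,  52.]), 0.61)]
knob_grip [(array([572., -48.,  67.]), 0.56)]
rack_orange [(array([575., 294.,  29.]), 0.66)]
rack_yellow [(array([ 413., -281.,   25.]), 0.92), (array([575.,  26.,  50.]), 0.45)]
rack_green [(array([473., 416.,  31.]), 0.65)]

[... 272 characters left out ...]
ow, sheet_a, sheet_b, tip_box')
jar [(array([722., 195.,  75.]), 0.84), (array([ 727., -326.,   12.]), 0.74), (array([ 413., -284.,   25.]), 0.45)]
tip_box [(array([ 778., -148.,   78.]), 0.98)]
marker [(array([ 730., -331.,   14.]), 0.67)]
{'fx': 281.10371440079376, 'fy': 281.10371440079376, 'cx': 256.6905812406924, 'cy': 192.35030778245817, 'T_tool_cam': array([[-7.00378446e-05, -9.60789830e-01, -2.77277654e-01,
         8.20440196e+01],
       [ 9.99999282e-01,  2.64303521e-04, -1.16842423e-03,
         7.38599565e-02],
       [ 1.19589558e-03, -2.77277537e-01,  9.60789122e-01,
        -1.79483377e+02],
       [ 0.00000000e+00,  0.00000000e+00,  0.00000000e+00,
         1.00000000e+00]])}
```

```bash
cd pics; python3 -c "
import cv2,numpy as np
for c in ['scene','top']:
    cv2.imwrite(c+'0b.png',cv2.resize(cv2.imread(c+'0.png'),(800,600),interpolation=cv2.INTER_CUBIC))"
```

```text
(no output)
```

View pics/scene0b.png

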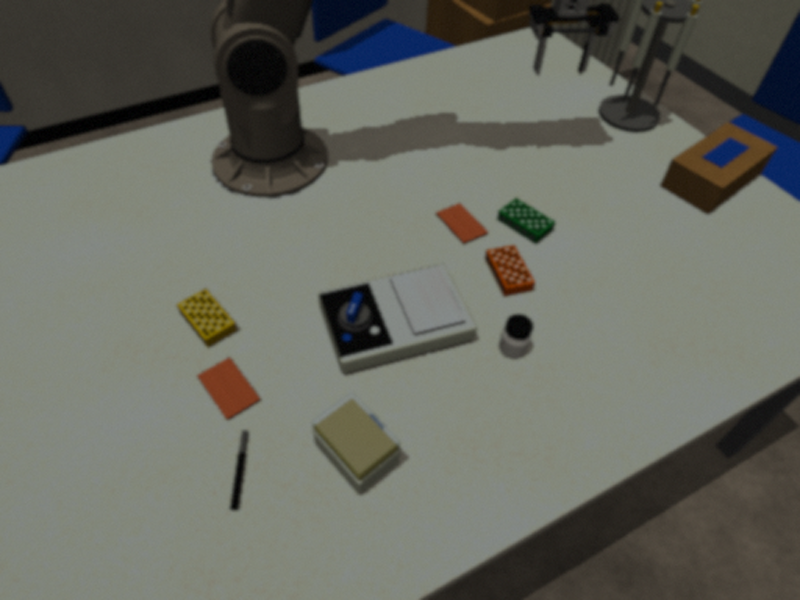

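View pics/top0b.png

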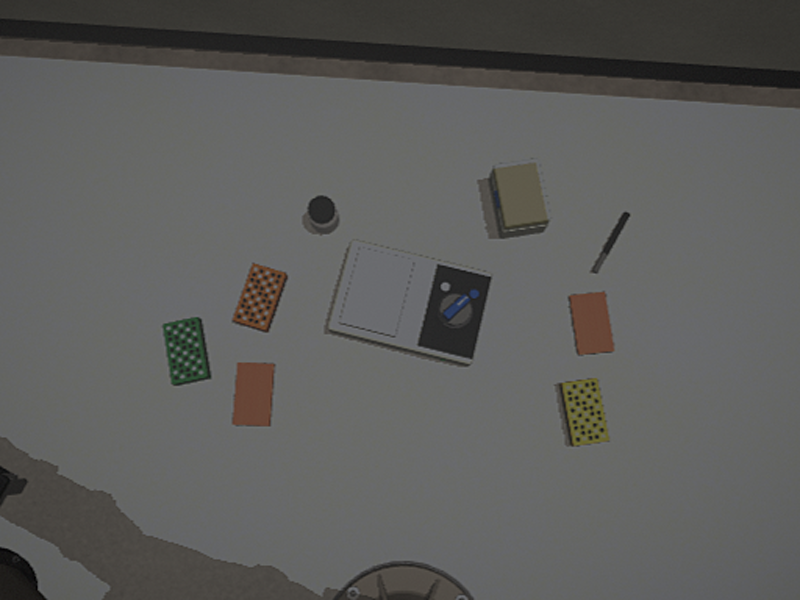

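```bash
cat >> h.py <<'E'
from scipy.spatial.transform import Rotation as Ro
def delta(p,jaw_deg):
    s=ctrl.get_state(); R=np.array(s['eef_rot']); a=np.radians(jaw_deg)
    y=np.array([np.cos(a),np.sin(a),0]); z=np.array([0,0,-1.]); x=np.cross(y,z)
    Rt=np.c_[x,y,z]
    o=R.T@(np.array(p,float)-s['ee_pos'])/10; r=Ro.from_matrix(R.T@Rt).as_rotvec()
    print('off cm',o.round(3),'rot',r.round(4),'| at',np.array(s['ee_pos']).round(1),'jaw',round(np.degrees(np.arctan2(R[1,1],R[0,1])),1),'op',round(s['opening'],1),'F',np.array(s['wrist_force']).round(1),'t',round(s['time'],1),'j7',round(s['joint_pos'][6],2))
def rects(im,K,T,lo,hi,z,amin=150):
    hsv=cv2.cvtColor(im,cv2.COLOR_RGB2HSV); m=cv2.inRange(hsv,np.array(lo),np.array(hi))
    m=cv2.morphologyEx(m,cv2.MORPH_CLOSE,np.ones((7,7),np.uint8))
    out=[]
    for c in cv2.findContours(m,cv2.RETR_EXTERNAL,cv2.CHAIN_APPROX_NONE)[0]:
        if cv2.contourArea(c)<amin: continue
        w=np.array([px2w(K,T,p[0],z)[:2] for p in c],np.float32)
        r=cv2.minAreaRect(w); (cx,cy),(a,b),an=r
        if a<b: a,b=b,a; an+=90
        an=(an+90)%180-90
        out.append((np.round([cx,cy,a,b,an],1),c[:,0].mean(0).round()))
    return out
E
python3 - <<'E'
from h import *
delta([500,20,300],85)
C={'orange/sheet':([3,120,60],[14,255,255]),'yellow':([20,120,60],[35,255,255]),'green':([55,100,30],[90,255,255])}
for c in ['scene','top']:
    im=cv2.imread(f'pics/{c}0.png')[:,:,::-1].copy(); K,T=cam(c)
    for n,(lo,hi) in C.items():
        for z in (8,28): print(c,n,z,*rects(im,K,T,lo,hi,z),sep='\n  ')
E
```

```text
off cm [-45.385 -46.417  -9.453] rot [-1.000e-04 -0.000e+00 -3.076e-01] | at [259.6 623.  205.5] jaw 67.4 op 94.2 F [ 0.3  0.9 -0.7] t 1.2 j7 -0.07
scene
  orange/sheet
  8
  (array([ 579.4, -301.4,  108.8,   63.6,   10.4]), array([146., 248.]))
  (array([574.6, 304.4, 125.9,  71.6, -13.6]), array([326., 173.]))
  (array([410.8, 289.8, 108.7,  62.6,   3.1]), array([295., 142.]))
scene
  orange/sheet
  28
  (array([ 592.7, -302. ,  106.5,   62.2,   10.4]), array([146., 248.]))
  (array([588. , 290.5, 123.2,  70. , -13.6]), array([326., 173.]))
  (array([427.8, 276.3, 106.3,  61.2,   3.1]), array([295., 142.]))
scene
  yellow
  8
  (array([ 409.8, -287.1,  127.3,   66.7,   12.2]), array([132., 203.]))
scene
  yellow
  28
  (array([ 426.8, -288.1,  124.5,   65.3,   12.2]), array([132., 203.]))
scene
  green
  8
  (array([467.8, 424.4, 114.1,  75.8,  16.1]), array([336., 141.]))
scene
  green
  28
  (array([483.5, 408. , 111.6,  74.2,  16.1]), array([336., 141.]))
top
  orange/sheet
  8
  (array([405.9, 293.4, 107.4,  62.9,   2.2]), array([162., 252.]))
  (array([ 574.9, -300.4,  107. ,   62.6,   10.2]), array([378., 206.]))
  (array([580.5, 301.6, 110.7,  64.1, -13.1]), array([166., 190.]))
top
  orange/sheet
  28
  (array([404.7, 289.4, 105.8,  62. ,   2.2]), array([162., 252.]))
  (array([ 571.1, -295.4,  105.4,   61.6,   10.2]), array([378., 206.]))
  (array([576.7, 297.4, 109. ,  63.1, -13.1]), array([166., 190.]))
top
  yellow
  8
  (array([ 415.9, -291.7,  109.9,   63.8,   12.3]), array([374., 263.]))
top
  yellow
  28
  (array([ 414.6, -286.9,  108.2,   62.9,   12.3]), array([374., 263.]))
top
  green
  8
  (array([473.8, 423.6, 109.4,  61.1,  16.1]), array([118., 224.]))
top
  green
  28
  (array([471.5, 417.7, 107.8,  60.1,  16.1]), array([118., 224.]))
```

Request:
apply_moves --offset '[[-15,-15.5,-9.5],[-30,-31,-9.5],[-45.4,-46.4,-9.5],[-45.4,-46.4,-9.5],[-45.4,-46.4,-9.5],[-45.4,-46.4,-9.5],[-45.4,-46.4,-9.5],[-45.4,-46.4,-9.5],[-45.4,-46.4,-9.5],[-45.4,-46.4,-9.5],[-45.4,-46.4,-9.5],[-45.4,-46.4,-9.5]]' --rotation '[[0,0,-0.1],[0,0,-0.2],[0,0,-0.308],[0,0,-0.308],[0,0,-0.308],[0,0,-0.308],[0,0,-0.308],[0,0,-0.308],[0,0,-0.308],[0,0,-0.308],[0,0,-0.308],[0,0,-0.308]]' --grip '[9.4,9.4,9.4,9.4,9.4,9.4,9.4,9.4,9.4,9.4,9.4,9.4]'

```text
time: 2.25
ee_pos: [442.4, 163.5, 281.8]
eef_rot: [[-0.996, 0.087, 0.001], [0.087, 0.996, 0.001], [-0.0, 0.001, -1.0]]
wrist_force: [1.2, 0.7, -0.7]
opening: 94.1
```

```bash
python3 - <<'E'
from h import *
delta([500,20,300],85)
im=snap('wrist','w1.png'); 
for t in ['chiller','knob_grip','rack_orange','platform']:
    try:print(t,[(np.round(r['at']),round(r['confidence'],2)) for r in ctrl.spot_in('wrist',t)])
    except Exception as e: print(t,e)
cv2.imwrite('pics/w1b.png',cv2.resize(im[:,:,::-1],(800,600),interpolation=cv2.INTER_CUBIC))
E
```

```text
off cm [ -6.985 -13.791  -1.824] rot [0.0008 0.0005 0.0004] | at [442.4 163.5 281.8] jaw 85.0 op 94.1 F [ 1.2  0.7 -0.7] t 2.2 j7 1.0
chiller [(array([554.,  54.,  48.]), 0.56)]
knob_grip [(array([565., -52.,  86.]), 0.83)]
rack_orange [(array([550., 300.,  27.]), 0.64)]
platform [(array([551.,  54.,  50.]), 0.81)]
```

View pics/w1b.png

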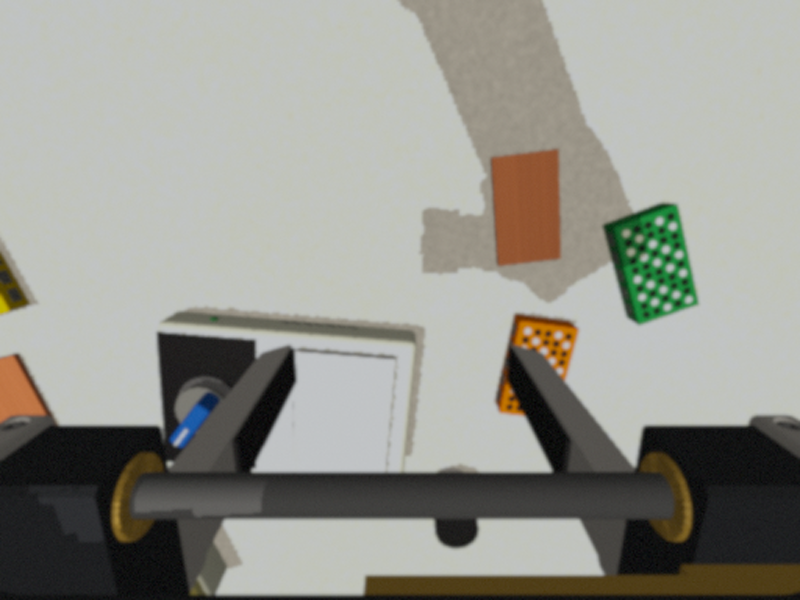

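```bash
python3 - <<'E'
from h import *
delta([690,20,300],85)
E
```

```text
off cm [-25.984 -12.375  -1.876] rot [ 0.0004 -0.      0.0003] | at [441.9 165.9 281.3] jaw 85.0 op 93.8 F [-0.6  0.3  0.1] t 2.5 j7 0.99
```

Request:
apply_moves --offset '[[-26,-12.4,-1.9],[-26,-12.4,-1.9],[-26,-12.4,-1.9],[-26,-12.4,-1.9],[-26,-12.4,-1.9],[-26,-12.4,-1.9],[-26,-12.4,-1.9],[-26,-12.4,-1.9],[-26,-12.4,-1.9],[-26,-12.4,-1.9],[-26,-12.4,-1.9],[-26,-12.4,-1.9]]' --rotation '[[0,0,0],[0,0,0],[0,0,0],[0,0,0],[0,0,0],[0,0,0],[0,0,0],[0,0,0],[0,0,0],[0,0,0],[0,0,0],[0,0,0]]' --grip '[9.4,9.4,9.4,9.4,9.4,9.4,9.4,9.4,9.4,9.4,9.4,9.4]'

```text
time: 3.5
ee_pos: [689.5, 21.4, 300.6]
eef_rot: [[-0.996, 0.085, 0.0], [0.085, 0.996, 0.001], [-0.0, 0.001, -1.0]]
wrist_force: [-0.2, -0.0, 0.3]
opening: 94.1
```

```bash
python3 - <<'E'
from h import *
delta([690,20,300],85)
s=ctrl.get_state()
im=snap('wrist','w2.png'); K,T=cam('wrist',s); np.savez('w2.npz',K=K,T=T)
for t in ['chiller','knob_grip','rack_orange','platform']:
    try:print(t,[(np.round(r['at']),round(r['confidence'],2)) for r in ctrl.spot_in('wrist',t)])
    except Exception as e: print(t,e)
C={'orange/sheet':([3,120,60],[14,255,255]),'yellow':([20,120,60],[35,255,255]),'green':([55,100,30],[90,255,255])}
for n,(lo,hi) in C.items():
        for z in (8,28): print(n,z,*rects(im,K,T,lo,hi,z),sep='\n  ')
cv2.imwrite('pics/w2b.png',cv2.resize(im[:,:,::-1],(800,600),interpolation=cv2.INTER_CUBIC))
E
```

```text
off cm [-0.061 -0.133  0.061] rot [0.0014 0.0001 0.0022] | at [689.5  21.4 300.6] jaw 85.1 op 94.1 F [-0.2 -0.   0.3] t 3.5 j7 1.52
chiller [(array([581.,  29.,  48.]), 0.62)]
knob_grip [(array([574., -50.,  70.]), 0.98)]
rack_orange [(array([579., 294.,  28.]), 0.59)]
platform [(array([578.,  28.,  52.]), 0.82)]
orange/sheet
  8
  (array([ 575.2, -298.3,  107.5,   65.9,    9.9]), array([ 52., 107.]))
  (array([576. , 305. , 113.9,  75.7, -13.3]), array([432.,  73.]))
orange/sheet
  28
  (array([ 576.6, -284.5,  102.9,   63.1,    9.9]), array([ 52., 107.]))
  (array([577.4, 293.3, 109.1,  72.4, -13.3]), array([432.,  73.]))
yellow
  8
  (array([1164.5,  232.2,  598.7,   60.2,   85.1]), array([371., 374.]))
  (array([1035.9,  337.1,  147.9,   53.3,   13.2]), array([429., 317.]))
  (array([ 977.1, -348.3,  147.8,   53.3,  -23. ]), array([ 84., 318.]))
  (array([ 449.1, -289.1,   92. ,   49.8,   85.1]), array([33., 15.]))
yellow
  28
  (array([1140.9,  223.5,  573.4,   57.6,   85.1]), array([371., 374.]))
  (array([1017.8,  324. ,  141.7,   51. ,   13.2]), array([429., 317.]))
  (array([ 961.5, -332.4,  141.5,   51. ,  -23. ]), array([ 84., 318.]))
  (array([ 455.8, -275.7,   88.1,   47.7,   85.1]), array([33., 15.]))
green
  8
  (array([505.4, 403.2,  51.9,  24.2,   9.2]), array([503.,  17.]))
green
  28
  (array([509.7, 387.3,  49.7,  23.2,   9.2]), array([503.,  17.]))
```

View pics/w2b.png

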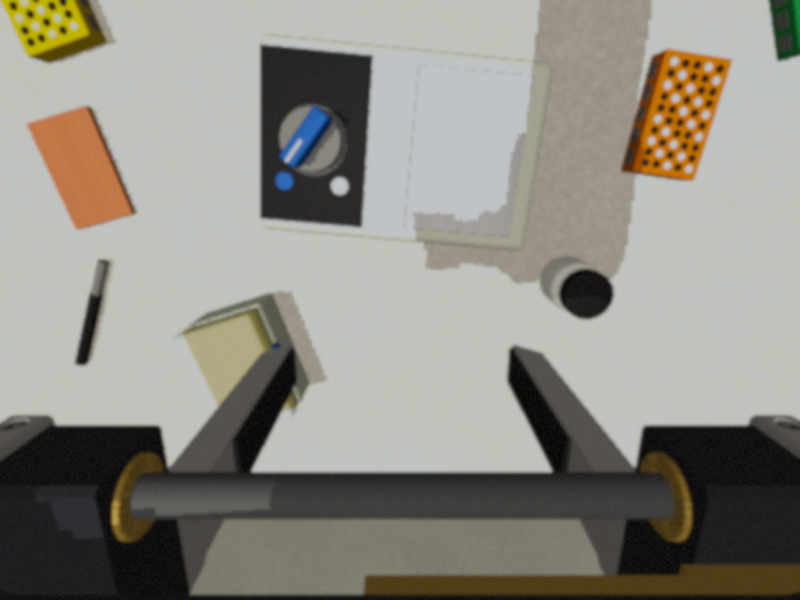

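```bash
python3 - <<'E'
from h import *
d=np.load('w2.npz');K,T=d['K'],d['T']
f=.64
for n,l,z in [('plat',[(415,63),(533,73),(510,237),(404,229)],60),('bench/housing top',[(262,40),(546,66),(520,247),(262,229)],50),('dots',[(285,181),(340,186)],50),('bar top ends',[(321,113),(291,158)],92),('flange',[(313,139)],64)]:
    P=np.array([px2w(K,T,np.array(p)*f,z)[:2] for p in l]); print(n,P.round(1).tolist(),P.mean(0).round(1))
im=cv2.imread('pics/w2.png'); cv2.imwrite('pics/w2c.png',cv2.resize(im[15:165,155:355],(800,600),interpolation=cv2.INTER_CUBIC))
t=cv2.imread('pics/top0.png'); cv2.imwrite('pics/t0c.png',cv2.resize(t[140:248,190:334],(800,600),interpolation=cv2.INTER_CUBIC))
E
```

```text
plat [[517.4, 48.4], [533.9, 149.6], [674.4, 127.4], [658.2, 27.1]] [596.   88.1]
bench/housing top [[486.0, -82.4], [527.5, 164.0], [686.7, 139.4], [647.7, -110.6]] [587.   27.6]
dots [[604.9, -81.2], [613.9, -30.0]] [609.4 -55.6]
bar top ends [[554.5, -32.6], [587.2, -62.5]] [570.9 -47.6]
flange [[571.4, -47.0]] [571.4 -47. ]
```

View pics/w2c.png

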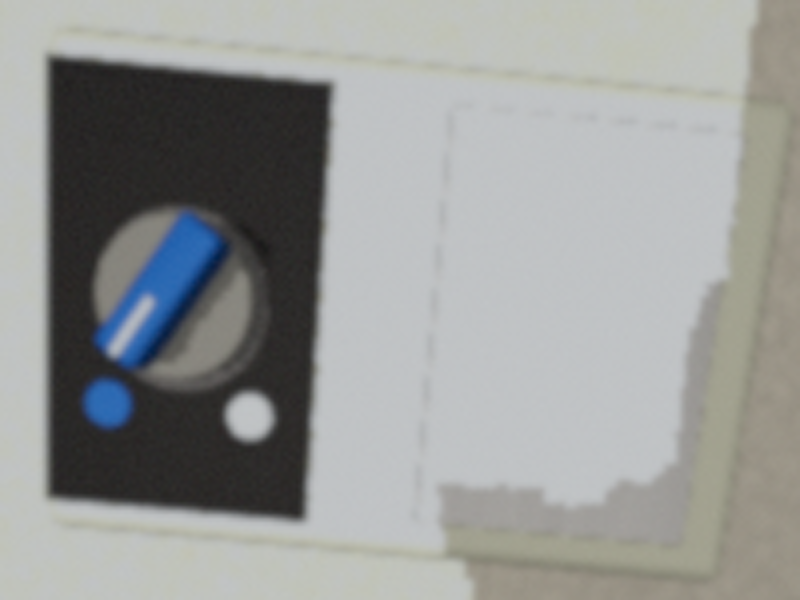

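View pics/t0c.png

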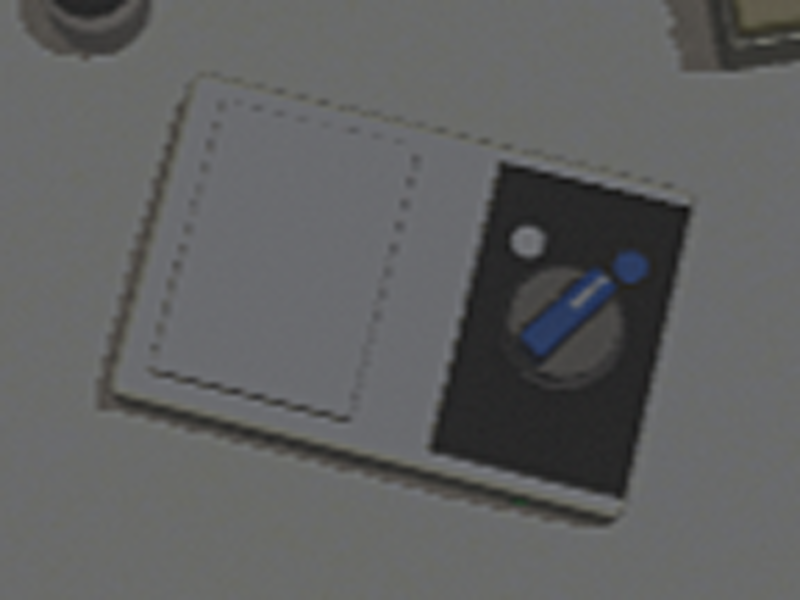

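```bash
python3 - <<'E'
from h import *
K,T=cam('top')
s=0.18; o=np.array([190,140])
for n,l,z in [('plat',[(222,100),(418,150),(352,420),(150,372)],60),('dots',[(630,267),(528,241)],50),('bar top ends',[(537,350),(602,275)],92),('flange',[(567,323)],64),('bar',[(569,313)],92)]:
    P=np.array([px2w(K,T,np.array(p)*s+o-.4,z)[:2] for p in l]); print(n,P.round(1).tolist(),P.mean(0).round(1))
E
```

```text
plat [[672.7, 125.2], [654.1, 26.1], [516.9, 49.0], [533.5, 148.8]] [594.3  87.3]
dots [[604.5, -82.7], [614.0, -31.5]] [609.2 -57.1]
bar top ends [[551.9, -37.0], [590.5, -65.9]] [571.2 -51.5]
flange [[571.4, -52.2]] [571.4 -52.2]
bar [[570.9, -51.2]] [570.9 -51.2]
```

```bash
python3 - <<'E'
from h import *
delta([572,-50.5,120],46)
E
```

```text
off cm [11.151 -8.074 18.054] rot [1.000e-03 2.000e-04 6.815e-01] | at [690.   20.2 300.7] jaw 85.0 op 94.6 F [1.2 0.3 0.2] t 3.8 j7 1.52
```

Request:
apply_moves --offset '[[11.15,-8.07,10],[11.15,-8.07,10],[11.15,-8.07,10],[11.15,-8.07,18],[11.15,-8.07,18],[11.15,-8.07,18],[11.15,-8.07,18],[11.15,-8.07,18],[11.15,-8.07,18],[11.15,-8.07,18],[11.15,-8.07,18],[11.15,-8.07,18]]' --rotation '[[0,0,0.1],[0,0,0.2],[0,0,0.3],[0,0,0.4],[0,0,0.5],[0,0,0.6],[0,0,0.68],[0,0,0.68],[0,0,0.68],[0,0,0.68],[0,0,0.68],[0,0,0.68]]' --grip '[4.5,4.5,4.5,4.5,4.5,4.5,4.5,4.5,4.5,4.5,4.5,4.5]'

```text
time: 4.75
ee_pos: [572.6, -50.3, 121.2]
eef_rot: [[-0.722, 0.692, 0.002], [0.692, 0.722, 0.001], [-0.001, 0.002, -1.0]]
wrist_force: [-0.3, -1.2, 0.4]
opening: 44.7
```

```bash
python3 - <<'E'
from h import *
delta([572,-50.5,76],46)
s=ctrl.get_state()
im=snap('wrist','w3.png'); K,T=cam('wrist',s); np.savez('w3.npz',K=K,T=T)
print(w2px(K,T,[572,-50.5,94])*1.5625)
print([(np.round(r['at']),round(r['confidence'],2)) for r in ctrl.spot_in('wrist','knob_grip')])
cv2.imwrite('pics/w3b.png',cv2.resize(im[:,:,::-1],(800,600),interpolation=cv2.INTER_CUBIC))
E
```

```text
off cm [ 0.031 -0.069  4.525] rot [0.0021 0.0006 0.0031] | at [572.6 -50.3 121.2] jaw 46.2 op 44.7 F [-0.3 -1.2  0.4] t 4.8 j7 1.05
[400.84345507 342.38520263]
[(array([571., -52.,  72.]), 0.82)]
```

View pics/w3b.png

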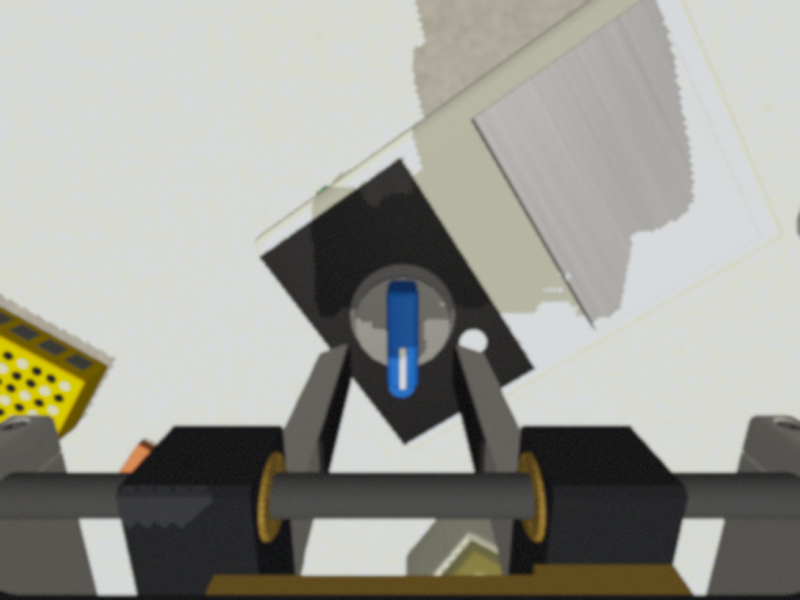

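Request:
apply_moves --offset '[[0,-0.05,2.5],[0,-0.05,4.5],[0,-0.05,4.5],[0,-0.05,4.5],[0,-0.05,4.9],[0,-0.05,4.9],[0,-0.05,4.9]]' --rotation '[[0,0,0],[0,0,0],[0,0,0],[0,0,0],[0,0,0],[0,0,0],[0,0,0]]' --grip '[4.5,4.5,4.5,4.5,4.5,4.5,4.5]'

```text
time: 5.43
ee_pos: [572.5, -50.7, 72.7]
eef_rot: [[-0.721, 0.693, 0.002], [0.693, 0.721, 0.001], [-0.001, 0.003, -1.0]]
wrist_force: [0.9, 0.2, 0.8]
opening: 44.9
```

```bash
python3 - <<'E'
from h import *
delta([572,-50.5,70],46)
K,T=cam('scene')
im=snap('scene','s3.png'); c=w2px(K,T,[572,-50,70]).astype(int)
cv2.imwrite('pics/s3b.png',cv2.resize(im[c[1]-60:c[1]+60,c[0]-80:c[0]+80,::-1],(800,600),interpolation=cv2.INTER_CUBIC))
E
```

```text
off cm [ 0.049 -0.021  0.273] rot [0.0025 0.0008 0.0024] | at [572.5 -50.7  72.7] jaw 46.1 op 44.9 F [0.9 0.2 0.8] t 5.4 j7 1.1
```

View pics/s3b.png

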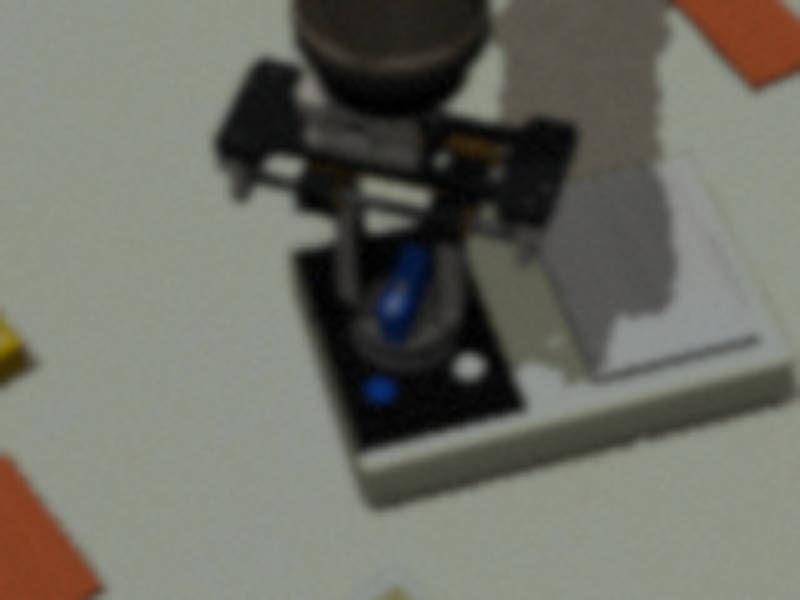

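Request:
apply_moves --offset '[[0,0,0],[0,0,0],[0,0,0],[0,0,0],[0,0,0],[0,0,0],[0,0,0],[0,0,0]]' --rotation '[[0,0,0],[0,0,0],[0,0,0],[0,0,0],[0,0,0],[0,0,0],[0,0,0],[0,0,0]]' --grip '[1,1,1,1,1,1,1,1]'

```text
time: 6.15
ee_pos: [573.0, -50.1, 72.9]
eef_rot: [[-0.721, 0.693, 0.003], [0.693, 0.721, 0.002], [-0.001, 0.003, -1.0]]
wrist_force: [3.6, 4.2, 0.5]
opening: 15.9
```

Request:
apply_moves --offset '[[0,0,0.4],[0,0,0.4],[0,0,0.8],[0,0,0.8],[0,0,0.8]]' --rotation '[[0,0,0],[0,0,0],[0,0,0],[0,0,0],[0,0,0]]' --grip '[1,1,1,1,1]'

```text
time: 6.57
ee_pos: [573.2, -50.1, 65.0]
eef_rot: [[-0.721, 0.693, 0.003], [0.693, 0.721, 0.002], [-0.001, 0.004, -1.0]]
wrist_force: [-0.1, 2.8, 8.0]
opening: 15.7
```

Request:
apply_moves --offset '[[0,0,0.2],[0,0,0.2],[0,0,0.3],[0,0,0.3],[0,0,0.3]]' --rotation '[[0,0,0],[0,0,0],[0,0,0],[0,0,0],[0,0,0]]' --grip '[1,1,1,1,1]'

```text
time: 6.98
ee_pos: [573.2, -50.1, 62.7]
eef_rot: [[-0.721, 0.693, 0.003], [0.693, 0.721, 0.002], [-0.001, 0.004, -1.0]]
wrist_force: [-3.4, 3.4, 19.0]
opening: 15.8
```

Bottomed out. Turn counter‑clockwise (tool z negative) by 1.2 + a little.

Request:
apply_moves --offset '[[0,0,0],[0,0,0],[0,0,0],[0,0,0],[0,0,0],[0,0,0],[0,0,0],[0,0,0],[0,0,0],[0,0,0],[0,0,0],[0,0,0]]' --rotation '[[0,0,-0.12],[0,0,-0.24],[0,0,-0.36],[0,0,-0.48],[0,0,-0.6],[0,0,-0.72],[0,0,-0.84],[0,0,-0.96],[0,0,-1.06],[0,0,-1.16],[0,0,-1.16],[0,0,-1.16]]' --grip '[1,1,1,1,1,1,1,1,1,1,1,1]'

```text
time: 7.98
ee_pos: [573.3, -49.5, 62.9]
eef_rot: [[-0.923, -0.385, 0.004], [-0.385, 0.923, 0.003], [-0.005, 0.002, -1.0]]
wrist_force: [-1.1, 5.3, 8.1]
opening: 16.0
```

```bash
python3 - <<'E'
from h import *
delta([572,-50.5,70],115); print(ctrl.get_state()['wrist_torque'])
E
```

```text
off cm [ 0.158 -0.041 -0.706] rot [ 0.0017  0.0048 -0.0406] | at [573.3 -49.5  62.9] jaw 112.7 op 16.0 F [-1.1  5.3  8.1] t 8.0 j7 2.08
[ 1.48211896  0.36646675 -0.0226066 ]
```

Request:
apply_moves --offset '[[0,0,0.05],[0,0,0.05],[0,0,0.05],[0,0,0.05]]' --rotation '[[0,0,-0.03],[0,0,-0.06],[0,0,-0.1],[0,0,-0.1]]' --grip '[1,1,1,1]'

```text
time: 8.32
ee_pos: [573.3, -49.4, 62.7]
eef_rot: [[-0.879, -0.477, 0.004], [-0.477, 0.879, 0.004], [-0.005, 0.002, -1.0]]
wrist_force: [-1.1, 3.4, 10.3]
opening: 16.1
```

```bash
python3 - <<'E'
from h import *
delta([572,-50.5,70],115); print(ctrl.get_state()['wrist_torque'])
E
```

```text
off cm [ 0.166 -0.033 -0.726] rot [0.0019 0.0052 0.0611] | at [573.3 -49.4  62.7] jaw 118.5 op 16.1 F [-1.1  3.4 10.3] t 8.3 j7 2.17
[ 0.92639193  0.45977302 -0.67467698]
```

Request:
apply_moves --offset '[[0,0,0],[0,0,0],[0,0,0],[0,0,0],[0,0,0],[0,0,-4],[0,0,-8],[0,0,-8],[0,0,-8]]' --rotation '[[0,0,0],[0,0,0],[0,0,0],[0,0,0],[0,0,0],[0,0,0],[0,0,0],[0,0,0],[0,0,0]]' --grip '[4.5,4.5,4.5,4.5,4.5,4.5,4.5,4.5,4.5]'

```text
time: 9.07
ee_pos: [574.0, -50.1, 144.6]
eef_rot: [[-0.879, -0.477, 0.007], [-0.477, 0.879, 0.004], [-0.008, 0.0, -1.0]]
wrist_force: [-0.2, 0.9, -1.0]
opening: 45.2
```

```bash
python3 - <<'E'
from h import *
delta([577,297,120],77)
s=ctrl.get_state()
im=snap('wrist','w4.png')
cv2.imwrite('pics/w4b.png',cv2.resize(im[:,:,::-1],(800,600),interpolation=cv2.INTER_CUBIC))
E
```

```text
off cm [-16.796  30.367   2.604] rot [0.0032 0.0076 0.7239] | at [574.  -50.1 144.6] jaw 118.5 op 45.2 F [-0.2  0.9 -1. ] t 9.1 j7 2.14
```

View pics/w4b.png

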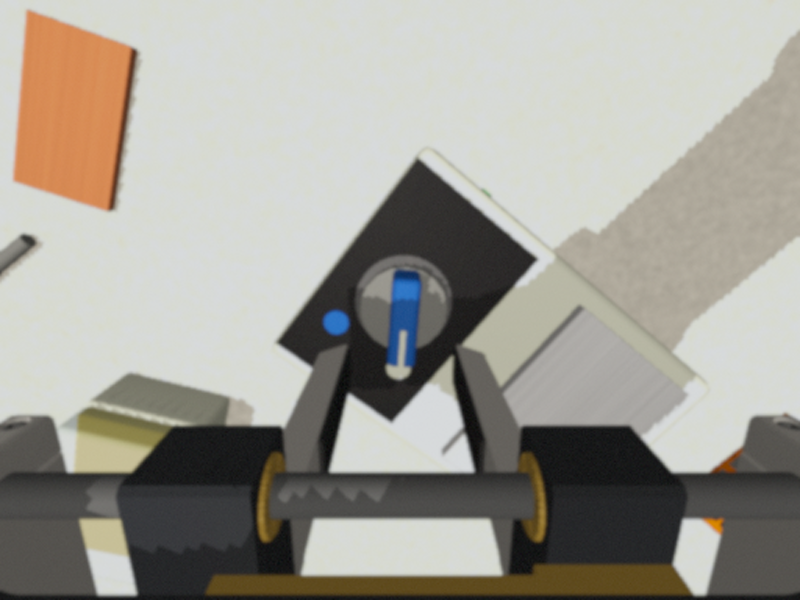

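Request:
apply_moves --offset '[[-5,9,0],[-10,18,0],[-16.8,30.4,0.6],[-16.8,30.4,1.2],[-16.8,30.4,1.2],[-16.8,30.4,1.2],[-16.8,30.4,1.2],[-16.8,30.4,1.2],[-16.8,30.4,1.2],[-16.8,30.4,1.2],[-16.8,30.4,1.2],[-16.8,30.4,1.2]]' --rotation '[[0,0,0.1],[0,0,0.2],[0,0,0.3],[0,0,0.4],[0,0,0.5],[0,0,0.6],[0,0,0.72],[0,0,0.72],[0,0,0.72],[0,0,0.72],[0,0,0.72],[0,0,0.72]]' --grip '[9.4,9.4,9.4,9.4,9.4,9.4,9.4,9.4,9.4,9.4,9.4,9.4]'

```text
time: 10.12
ee_pos: [575.4, 295.7, 131.3]
eef_rot: [[-0.975, 0.222, 0.003], [0.222, 0.975, 0.002], [-0.003, 0.003, -1.0]]
wrist_force: [-0.1, -1.2, -0.0]
opening: 94.2
```

```bash
python3 - <<'E'
from h import *
delta([577,297,120],77)
s=ctrl.get_state()
im=snap('wrist','w5.png');K,T=cam('wrist',s)
print(rects(im,K,T,[3,150,100],[16,255,255],28))
s3=snap('scene','s5.png');K,T=cam('scene'); c=w2px(K,T,[572,-50,70]).astype(int)
cr=lambda a:a[c[1]-60:c[1]+60,c[0]-80:c[0]+80,::-1]
a=cv2.imread('pics/scene0.png')[:,:,::-1]
cv2.imwrite('pics/s5b.png',np.hstack([cv2.resize(cr(q),(400,300),interpolation=cv2.INTER_CUBIC) for q in (a,s3)]))
cv2.imwrite('pics/w5b.png',cv2.resize(im[:,:,::-1],(800,600),interpolation=cv2.INTER_CUBIC))
E
```

```text
off cm [-0.121  0.155  1.132] rot [0.0029 0.0026 0.0033] | at [575.4 295.7 131.3] jaw 77.2 op 94.2 F [-0.1 -1.2 -0. ] t 10.1 j7 0.91
[(array([576.5, 300.2, 108.9,  61.8, -13. ]), array([261., 191.])), (array([425.5, 296.7,  74.2,  58.2,   1.9]), array([219.,  38.]))]
```

View pics/s5b.png

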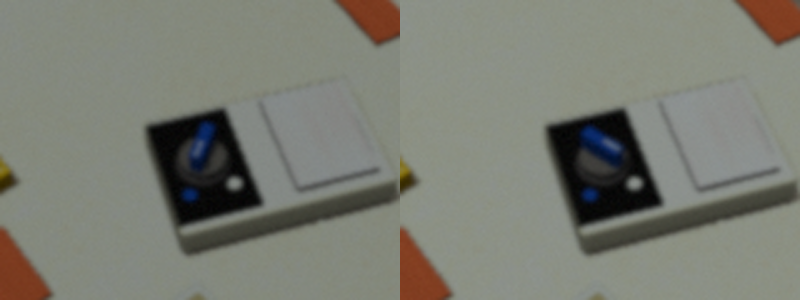

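View pics/w5b.png

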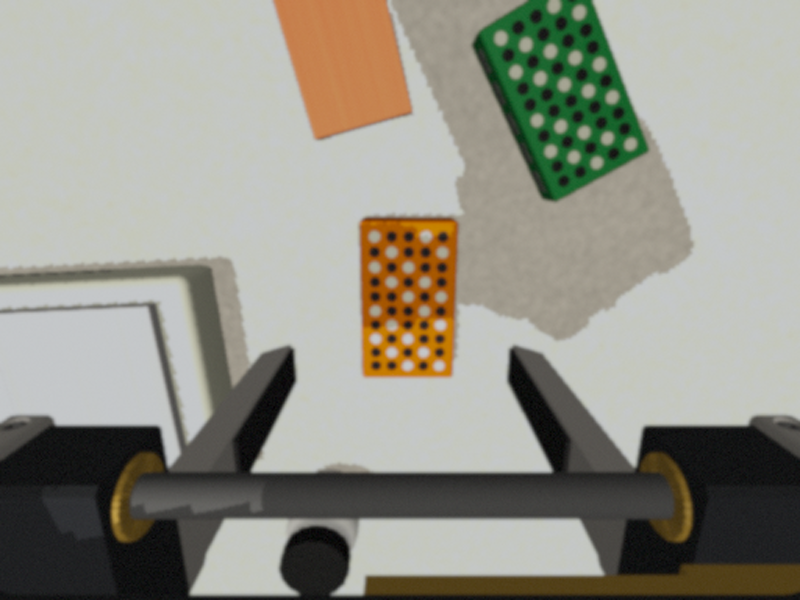

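```bash
python3 - <<'E'
from h import *
a=cv2.imread('pics/scene0.png');b=cv2.imread('pics/s5.png')
K,T=cam('scene'); c=w2px(K,T,[572,-50,70]).astype(int)
cr=lambda a:cv2.resize(a[c[1]-22:c[1]+23,c[0]-20:c[0]+20],(400,450),interpolation=cv2.INTER_CUBIC)
cv2.imwrite('pics/k.png',np.hstack([cr(a),cr(b)]))
E
```

```text
(no output)
```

View pics/k.png

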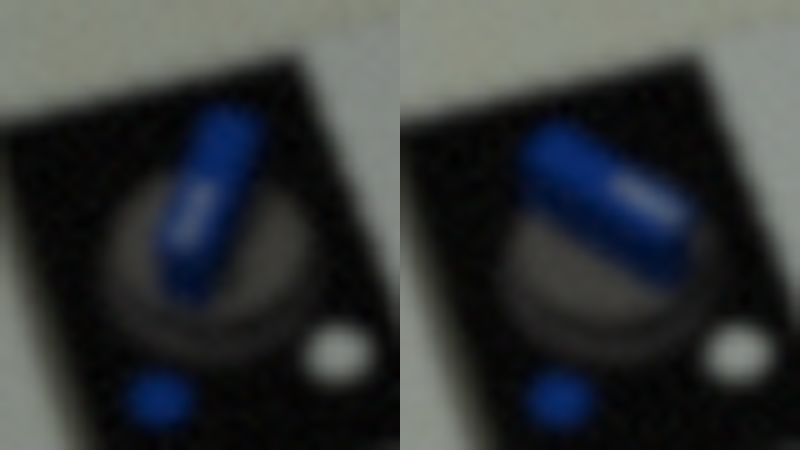

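Request:
apply_moves --offset '[[-0.1,0.28,4],[-0.1,0.28,8],[-0.1,0.28,11],[-0.1,0.28,12.6],[-0.1,0.28,12.6],[-0.1,0.28,12.6],[-0.1,0.28,12.6]]' --rotation '[[0.003,0.003,0],[0.003,0.003,0],[0.003,0.003,0],[0.003,0.003,0],[0.003,0.003,0],[0.003,0.003,0],[0.003,0.003,0]]' --grip '[9.4,9.4,9.4,9.4,9.4,9.4,9.4]'

```text
time: 10.8
ee_pos: [578.9, 298.1, 7.5]
eef_rot: [[-0.975, 0.224, 0.002], [0.224, 0.975, 0.002], [-0.001, 0.002, -1.0]]
wrist_force: [-0.3, 0.1, 0.3]
opening: 94.0
```

Request:
apply_moves --offset '[[0,0,0],[0,0,0],[0,0,0],[0,0,0],[0,0,0],[0,0,0],[0,0,0],[0,0,0]]' --rotation '[[0,0,0],[0,0,0],[0,0,0],[0,0,0],[0,0,0],[0,0,0],[0,0,0],[0,0,0]]' --grip '[5.5,5.5,5.5,5.5,5.5,5.5,5.5,5.5]'

```text
time: 11.47
ee_pos: [579.1, 298.3, 7.9]
eef_rot: [[-0.975, 0.224, 0.002], [0.224, 0.975, 0.002], [-0.001, 0.002, -1.0]]
wrist_force: [-1.0, -0.0, 6.4]
opening: 63.7
```

```bash
python3 - <<'E'
from h import *
delta([577,297,150],77)
s=ctrl.get_state()
im=snap('wrist','w6.png');K,T=cam('wrist',s)
r=rects(im,K,T,[3,150,100],[16,255,255],28); print(r)
cv2.imwrite('pics/w6b.png',cv2.resize(im[:,:,::-1],(800,600),interpolation=cv2.INTER_CUBIC))
E
```

```text
off cm [  0.15   -0.143 -14.21 ] rot [0.0023 0.0015 0.0013] | at [579.1 298.3   7.9] jaw 77.1 op 63.7 F [-1.  -0.   6.4] t 11.5 j7 0.95
[(array([569.9, 300.4,  98.6,  63.6, -12.9]), array([254., 232.])), (array([449.7, 298.7,  56.2,  32.2, -88.1]), array([198.,  25.]))]
```

View pics/w6b.png

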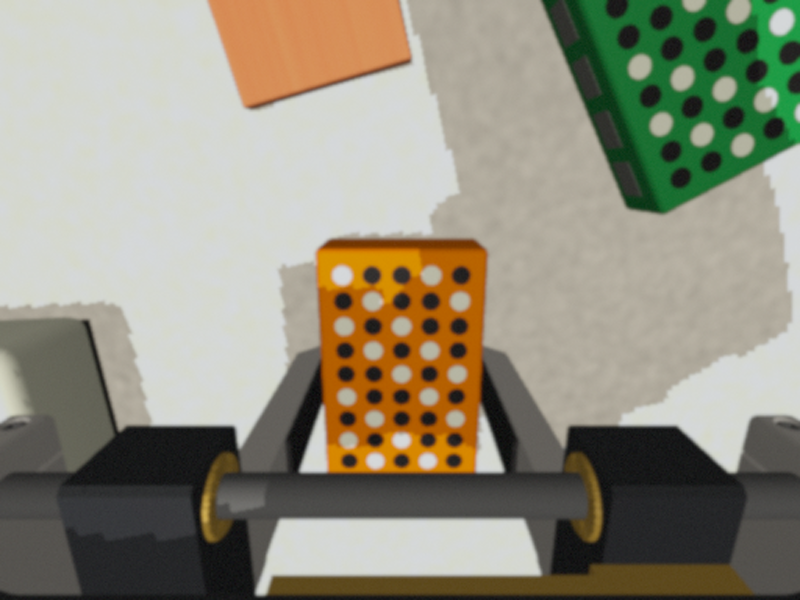

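```bash
cat >> h.py <<'E'
def toolx(uv800,z,s=None):
    s=s or ctrl.get_state(); K,T=cam('wrist',s)
    p=px2w(K,T,np.array(uv800)*.64,z); return np.array(s['eef_rot']).T@(p-s['ee_pos'])
E
python3 - <<'E'
from h import *
for v in (248,251,254): print(toolx((402,v),28))
print(toolx((402,474),28))
E
```

```text
[ 56.03434881   0.37977863 -20.18483744]
[ 54.93072083   0.38034251 -20.18314756]
[ 53.82285042   0.38090855 -20.18145119]
[-40.93288937   0.42932219 -20.03636132]
```

Request:
apply_moves --offset '[[0,0,-4],[0,0,-8],[0,0,-12],[0,0,-12],[0,0,-12]]' --rotation '[[0,0,0],[0,0,0],[0,0,0],[0,0,0],[0,0,0]]' --grip '[5.5,5.5,5.5,5.5,5.5]'

```text
time: 11.93
ee_pos: [579.9, 298.7, 130.2]
eef_rot: [[-0.975, 0.224, 0.005], [0.224, 0.975, 0.004], [-0.004, 0.005, -1.0]]
wrist_force: [0.1, -0.4, -2.7]
opening: 63.6
```

```bash
python3 - <<'E'
from h import *
delta([595.2,87.7,100],80.6)
E
```

```text
off cm [ -6.201 -20.243   2.937] rot [ 0.0053  0.0043 -0.0615] | at [579.9 298.7 130.2] jaw 77.1 op 63.6 F [ 0.1 -0.4 -2.7] t 11.9 j7 0.91
```

Request:
apply_moves --offset '[[-2,-6.5,0],[-4,-13,0],[-5,-17,1],[-6.2,-20.24,2.9],[-6.2,-20.24,2.9],[-6.2,-20.24,2.9],[-6.2,-20.24,2.9],[-6.2,-20.24,2.9],[-6.2,-20.24,2.9],[-6.2,-20.24,2.9]]' --rotation '[[0.005,0.004,-0.062],[0.005,0.004,-0.062],[0.005,0.004,-0.062],[0.005,0.004,-0.062],[0.005,0.004,-0.062],[0.005,0.004,-0.062],[0.005,0.004,-0.062],[0.005,0.004,-0.062],[0.005,0.004,-0.062],[0.005,0.004,-0.062]]' --grip '[5.5,5.5,5.5,5.5,5.5,5.5,5.5,5.5,5.5,5.5]'

```text
time: 12.77
ee_pos: [595.0, 89.3, 100.0]
eef_rot: [[-0.987, 0.161, -0.0], [0.161, 0.987, 0.0], [0.0, 0.0, -1.0]]
wrist_force: [0.1, 0.4, -1.6]
opening: 64.0
```

```bash
python3 - <<'E'
from h import *
delta([595.2,87.7,70],80.6)
s=ctrl.get_state()
im=snap('wrist','w7.png')
cv2.imwrite('pics/w7b.png',cv2.resize(im[:,:,::-1],(800,600),interpolation=cv2.INTER_CUBIC))
E
```

```text
off cm [-0.05  -0.152  3.004] rot [ 0.0004 -0.0003  0.0025] | at [595.   89.3 100. ] jaw 80.7 op 64.0 F [ 0.1  0.4 -1.6] t 12.8 j7 1.31
```

View pics/w7b.png

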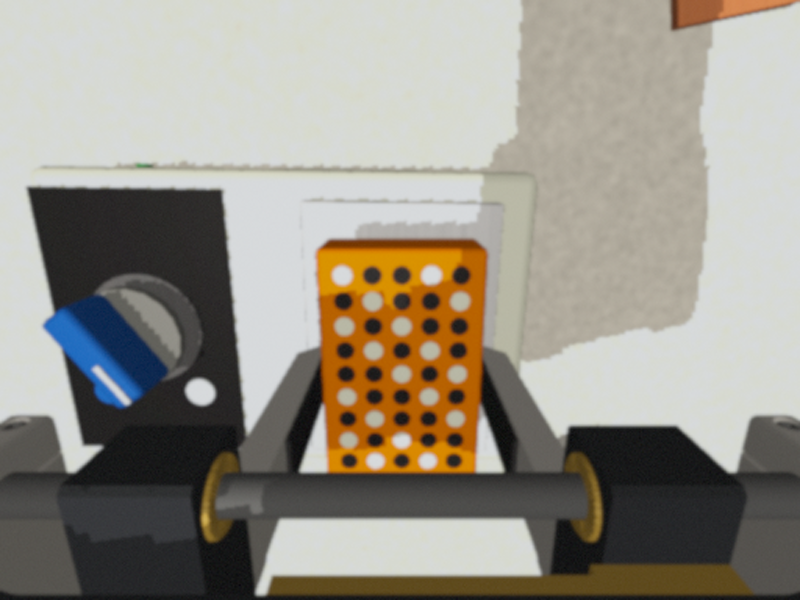

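```bash
python3 - <<'E'
from h import *
s=ctrl.get_state();K,T=cam('wrist',s)
P=[px2w(K,T,np.array(p)*.64,60) for p in [(303,200),(503,204)]]
print(P); P=np.array(P)[:,:2]; d=P[1]-P[0]; n=np.linalg.norm(d); y=d/n; x=np.array([y[1],-y[0]])
print(n, np.degrees(np.arctan2(y[1],y[0])), P.mean(0)+70*x)
print(toolx((402,250),100+20),)
E
```

```text
[array([518.50798004,  53.18129227,  60.        ]), array([536.13104758, 149.38422784,  60.        ])]
97.80376946590057 79.6192883874084 [596.17376684  88.66959867]
[ 55.23016718   0.44130623 -19.79651484]
```

Request:
apply_moves --offset '[[-0.05,-0.12,1.5],[-0.05,-0.12,2.8],[-0.05,-0.12,3.05],[-0.05,-0.12,3.2],[-0.05,-0.12,3.2],[-0.05,-0.12,3.2]]' --rotation '[[0,0,0],[0,0,0],[0,0,0],[0,0,0],[0,0,0],[0,0,0]]' --grip '[5.5,5.5,5.5,5.5,5.5,5.5]'

```text
time: 13.32
ee_pos: [595.5, 87.9, 68.5]
eef_rot: [[-0.987, 0.161, 0.0], [0.161, 0.987, 0.0], [-0.0, 0.0, -1.0]]
wrist_force: [0.3, 0.8, -1.1]
opening: 63.8
```

Request:
apply_moves --offset '[[0,0,0.08],[0,0,0.08],[0,0,0.12],[0,0,0.12]]' --rotation '[[0,0,0],[0,0,0],[0,0,0],[0,0,0]]' --grip '[5.5,5.5,5.5,5.5]'

```text
time: 13.65
ee_pos: [595.8, 87.9, 67.5]
eef_rot: [[-0.987, 0.161, 0.001], [0.161, 0.987, 0.0], [-0.001, 0.001, -1.0]]
wrist_force: [-0.3, 0.1, -0.0]
opening: 63.7
```

Roughly in contact. Open and rise.

Request:
apply_moves --offset '[[0,0,0.02],[0,0,0.02],[0,0,0.02],[0,0,0.02],[0,0,0.02],[0,0,-4],[0,0,-8],[0,0,-12],[0,0,-12],[0,0,-12]]' --rotation '[[0,0,0],[0,0,0],[0,0,0],[0,0,0],[0,0,0],[0,0,0],[0,0,0],[0,0,0],[0,0,0],[0,0,0]]' --grip '[7.5,7.5,7.5,7.5,7.5,7.5,7.5,7.5,7.5,7.5]'

```text
time: 14.48
ee_pos: [596.9, 88.1, 189.9]
eef_rot: [[-0.987, 0.161, 0.005], [0.161, 0.987, 0.002], [-0.005, 0.003, -1.0]]
wrist_force: [-0.5, 0.5, -1.8]
opening: 75.2
```

```bash
python3 - <<'E'
from h import *
delta([408,291,120],92.3)
s=ctrl.get_state()
im=snap('wrist','w8.png');K,T=cam('wrist',s)
print(rects(im,K,T,[3,150,100],[16,255,255],88))
cv2.imwrite('pics/w8b.png',cv2.resize(im[:,:,::-1],(800,600),interpolation=cv2.INTER_CUBIC))
t=snap('top','t8.png'); K,T=cam('top')
for z in (8,28,88): print(z,rects(t,K,T,[3,120,60],[14,255,255],z))
E
```

```text
off cm [21.936 16.966  6.936] rot [ 0.0023  0.0048 -0.2017] | at [596.9  88.1 189.9] jaw 80.7 op 75.2 F [-0.5  0.5 -1.8] t 14.5 j7 1.27
[(array([ 587.9, -182.1,   31. ,   14.7,  -23.7]), array([  4., 224.])), (array([591.2,  88.8, 105.1,  61.5,  -9.3]), array([258., 176.])), (array([457.3, 251.3,  50. ,  30.3, -88.7]), array([412.,  16.]))]
8 [(array([405.8, 293.4, 107.5,  62.8,   2. ]), array([162., 252.])), (array([ 575.2, -300.4,  106.7,   62.6,    9.8]), array([378., 206.]))]
28 [(array([404.7, 289.4, 105.9,  61.9,   2. ]), array([162., 252.])), (array([ 571.5, -295.5,  105.1,   61.6,    9.8]), array([378., 206.]))]
88 [(array([401.1, 277.3, 101. ,  59. ,   2. ]), array([162., 252.])), (array([ 560.2, -280.8,  100.2,   58.8,    9.8]), array([378., 206.]))]
```

View pics/w8b.png

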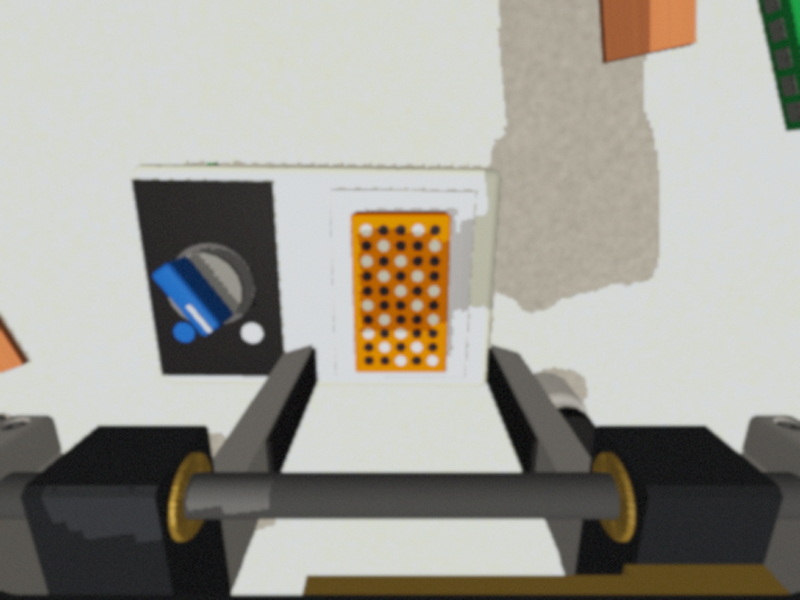

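```bash
python3 - <<'E'
from h import *
for n,uv,z in [('platN',(402,188.5),60),('rackN',(402,212),88),('platF',(402,382),60),('rackF',(402,371),88),('platL',(333,280),60),('rackL',(354,280),88),('rackR',(449,280),88),('platR',(473,280),60)]: print(n,toolx(uv,z).round(1))
E
```

```text
platN [ 72.5   0.6 127. ]
rackN [59.2  0.6 99. ]
platF [-71.4   0.7 127. ]
rackF [-49.    0.6  99. ]
platL [  9.  -48.8 126.9]
rackL [ 15.6 -30.7  98.9]
rackR [15.6 31.2 99. ]
platR [  9.   51.5 127. ]
```

Request:
apply_moves --offset '[[5,4,0],[10,8,0],[15,12,2],[21.9,17,6.9],[21.9,17,6.9],[21.9,17,6.9],[21.9,17,6.9],[21.9,17,6.9],[21.9,17,6.9],[21.9,17,6.9],[21.9,17,6.9],[21.9,17,6.9]]' --rotation '[[0.002,0.005,-0.1],[0.002,0.005,-0.2],[0.002,0.005,-0.2],[0.002,0.005,-0.2],[0.002,0.005,-0.2],[0.002,0.005,-0.2],[0.002,0.005,-0.2],[0.002,0.005,-0.2],[0.002,0.005,-0.2],[0.002,0.005,-0.2],[0.002,0.005,-0.2],[0.002,0.005,-0.2]]' --grip '[8,8,8,8,8,8,8,8,8,8,8,8]'

```text
time: 15.58
ee_pos: [407.1, 290.0, 118.0]
eef_rot: [[-0.999, -0.037, -0.005], [-0.037, 0.999, -0.001], [0.005, -0.001, -1.0]]
wrist_force: [0.6, 0.5, 0.3]
opening: 80.0
```

```bash
python3 - <<'E'
from h import *
s=ctrl.get_state()
im=snap('wrist','w9.png');K,T=cam('wrist',s)
r=rects(im,K,T,[3,120,90],[18,255,255],8); print(r)
delta([407,292,20],92)
cv2.imwrite('pics/w9b.png',cv2.resize(im[:,:,::-1],(800,600),interpolation=cv2.INTER_CUBIC))
E
```

```text
[(array([405.1, 295. , 107.4,  63.7,   2. ]), array([261., 187.]))]
off cm [-0.041  0.197  9.807] rot [-0.0011 -0.0047  0.0019] | at [407.1 290.1 118.1] jaw 92.1 op 80.2 F [ 0.4 -0.1 -0.7] t 15.6 j7 0.92
```

View pics/w9b.png

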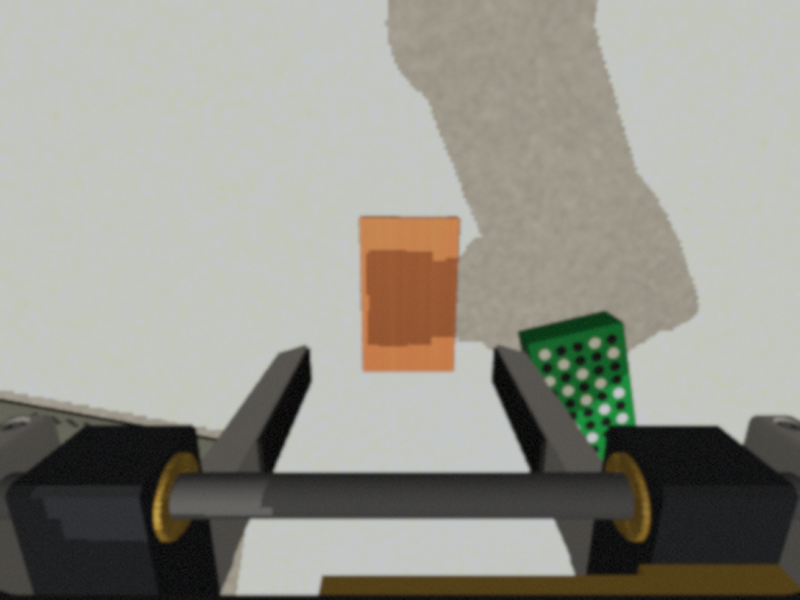

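Request:
apply_moves --offset '[[0.15,0.35,4],[0.15,0.35,8],[0.15,0.35,10.5],[0.15,0.35,11.3],[0.15,0.35,11.5],[0.15,0.35,11.5],[0.15,0.35,11.5]]' --rotation '[[-0.001,-0.005,0],[-0.001,-0.005,0],[-0.001,-0.005,0],[-0.001,-0.005,0],[-0.001,-0.005,0],[-0.001,-0.005,0],[-0.001,-0.005,0]]' --grip '[8,8,8,8,8,8,8]'

```text
time: 16.22
ee_pos: [406.0, 293.9, 4.5]
eef_rot: [[-0.999, -0.036, 0.002], [-0.036, 0.999, 0.001], [-0.002, 0.001, -1.0]]
wrist_force: [0.3, 0.1, -0.5]
opening: 79.8
```

Request:
apply_moves --offset '[[0,0,0.2],[0,0,0.2],[0,0,0.2],[0,0,0.2],[0,0,0.2],[0,0,0.2],[0,0,0.2],[0,0,0.2]]' --rotation '[[0,0.002,0],[0,0.002,0],[0,0.002,0],[0,0.002,0],[0,0.002,0],[0,0.002,0],[0,0.002,0],[0,0.002,0]]' --grip '[8,8,5.5,5.5,5.5,5.5,5.5,5.5]'

```text
time: 16.88
ee_pos: [406.2, 294.1, 2.9]
eef_rot: [[-0.999, -0.036, 0.0], [-0.036, 0.999, 0.002], [-0.0, 0.002, -1.0]]
wrist_force: [-1.8, -0.5, 6.9]
opening: 65.3
```

```bash
python3 - <<'E'
from h import *
s=ctrl.get_state()
delta([407,292,150],92)
im=snap('wrist','w10.png')
cv2.imwrite('pics/w10b.png',cv2.resize(im[:,:,::-1],(800,600),interpolation=cv2.INTER_CUBIC))
E
```

```text
off cm [ -0.079  -0.191 -14.71 ] rot [0.0016 0.0002 0.0012] | at [406.2 294.1   2.9] jaw 92.1 op 65.3 F [-1.8 -0.5  6.9] t 16.9 j7 0.95
```

View pics/w10b.png

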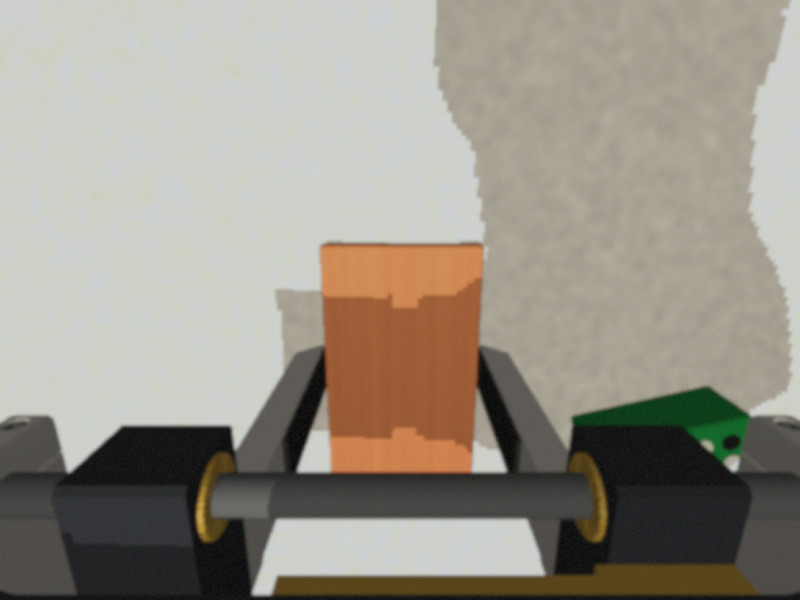

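```bash
python3 - <<'E'
from h import *
print(toolx((402,245),8),toolx((402,243),8))
E
```

```text
[54.74141242  0.64684593 -5.1278844 ] [55.5408695   0.64643957 -5.12805143]
```

Request:
apply_moves --offset '[[0,0,-3],[0,0,-7],[0,0,-11],[0,0,-15],[0,0,-15],[0,0,-15]]' --rotation '[[0,0,0],[0,0,0],[0,0,0],[0,0,0],[0,0,0],[0,0,0]]' --grip '[5.5,5.5,5.5,5.5,5.5,5.5]'

```text
time: 17.43
ee_pos: [406.9, 294.7, 155.0]
eef_rot: [[-0.999, -0.036, 0.003], [-0.036, 0.999, 0.005], [-0.003, 0.005, -1.0]]
wrist_force: [-0.4, 0.8, -2.4]
opening: 65.2
```

```bash
python3 - <<'E'
from h import *
delta([595,88,130],80.6)
E
```

```text
off cm [-18.034 -21.356   2.454] rot [0.0049 0.0027 0.2004] | at [406.9 294.7 155. ] jaw 92.1 op 65.2 F [-0.4  0.8 -2.4] t 17.4 j7 0.9
```

Request:
apply_moves --offset '[[-4,-5,0],[-8,-10,0],[-12,-15,0],[-16,-19,0],[-18.1,-21.36,1.5],[-18.1,-21.36,2.5],[-18.1,-21.36,4.3],[-18.1,-21.36,4.3],[-18.1,-21.36,4.3],[-18.1,-21.36,4.3],[-18.1,-21.36,4.3],[-18.1,-21.36,4.3]]' --rotation '[[0.005,0.003,0.1],[0.005,0.003,0.2],[0.005,0.003,0.2],[0.005,0.003,0.2],[0.005,0.003,0.2],[0.005,0.003,0.2],[0.005,0.003,0.2],[0.005,0.003,0.2],[0.005,0.003,0.2],[0.005,0.003,0.2],[0.005,0.003,0.2],[0.005,0.003,0.2]]' --grip '[5.5,5.5,5.5,5.5,5.5,5.5,5.5,5.5,5.5,5.5,5.5,5.5]'

```text
time: 18.43
ee_pos: [595.3, 89.3, 111.9]
eef_rot: [[-0.987, 0.161, 0.0], [0.161, 0.987, 0.001], [0.0, 0.001, -1.0]]
wrist_force: [0.5, -0.2, -1.6]
opening: 65.5
```

```bash
python3 - <<'E'
from h import *
delta([594.5,88,91],80.6)
im=snap('wrist','w11.png')
cv2.imwrite('pics/w11b.png',cv2.resize(im[:,:,::-1],(800,600),interpolation=cv2.INTER_CUBIC))
E
```

```text
off cm [ 0.061 -0.144  2.094] rot [ 0.0006 -0.      0.0021] | at [595.3  89.3 111.9] jaw 80.7 op 65.5 F [ 0.5 -0.2 -1.6] t 18.4 j7 1.3
```

View pics/w11b.png

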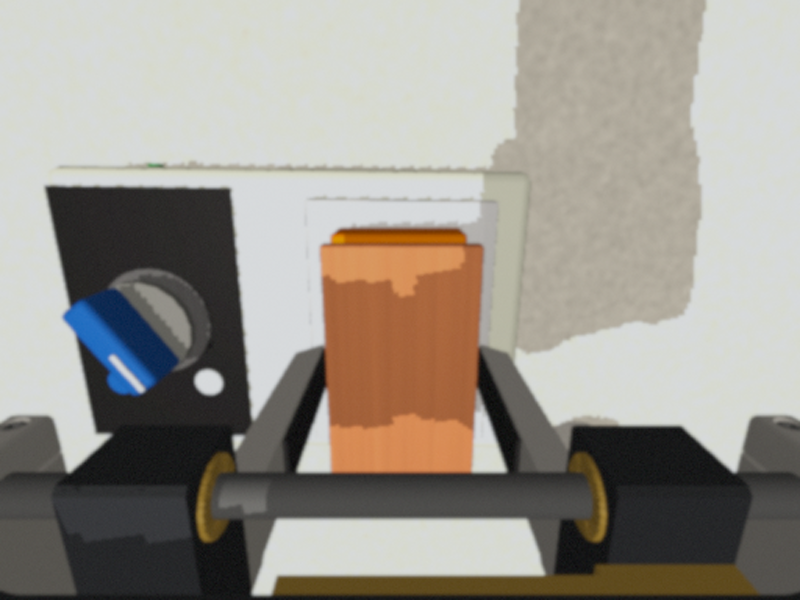

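Request:
apply_moves --offset '[[0.05,-0.13,1],[0.05,-0.13,1.8],[0.05,-0.13,2.0],[0.05,-0.13,2.1],[0.05,-0.13,2.15],[0.05,-0.13,2.15]]' --rotation '[[0,0,0],[0,0,0],[0,0,0],[0,0,0],[0,0,0],[0,0,0]]' --grip '[5.5,5.5,5.5,5.5,5.5,5.5]'

```text
time: 18.98
ee_pos: [593.9, 88.4, 90.9]
eef_rot: [[-0.987, 0.161, -0.001], [0.161, 0.987, 0.001], [0.001, 0.001, -1.0]]
wrist_force: [-9.2, 0.1, 16.7]
opening: 65.5
```

Request:
apply_moves --offset '[[0,0,-0.05],[0,0,-0.05],[0,0,-0.05],[0,0,-0.05],[0,0,-0.05],[0,0,-0.05],[0,0,-3],[0,0,-7],[0,0,-11],[0,0,-11],[0,0,-11]]' --rotation '[[0,0,0],[0,0,0],[0,0,0],[0,0,0],[0,0,0],[0,0,0],[0,0,0],[0,0,0],[0,0,0],[0,0,0],[0,0,0]]' --grip '[5.5,7.5,7.5,7.5,7.5,7.5,7.5,7.5,7.5,7.5,7.5]'

```text
time: 19.9
ee_pos: [595.3, 88.6, 203.2]
eef_rot: [[-0.987, 0.161, 0.003], [0.161, 0.987, 0.003], [-0.002, 0.003, -1.0]]
wrist_force: [0.1, -0.2, -0.6]
opening: 75.1
```

```bash
python3 - <<'E'
from h import *
delta([471.5,418,120],106.1)
im=snap('wrist','w12.png')
cv2.imwrite('pics/w12b.png',cv2.resize(im[:,:,::-1],(800,600),interpolation=cv2.INTER_CUBIC))
t=snap('top','t12.png'); K,T=cam('top')
print(rects(t,K,T,[3,120,60],[14,255,255],8),rects(t,K,T,[55,100,30],[90,255,255],28))
E
```

```text
off cm [17.539 30.493  8.375] rot [ 0.0026  0.0029 -0.4428] | at [595.3  88.6 203.2] jaw 80.7 op 75.1 F [ 0.1 -0.2 -0.6] t 19.9 j7 1.27
[(array([ 574.9, -300.4,  107. ,   62.6,   10.2]), array([378., 206.]))] [(array([471.6, 417.6, 107.6,  60.6,  16.5]), array([118., 224.]))]
```

View pics/w12b.png

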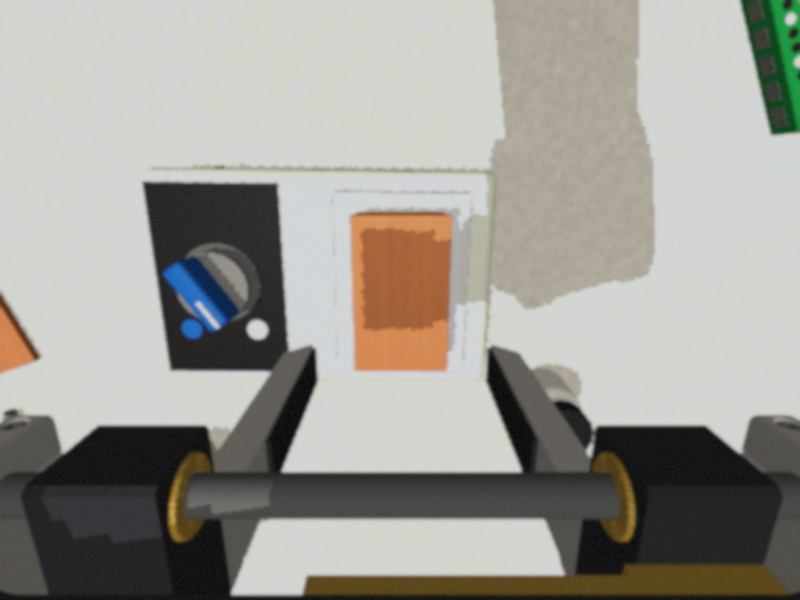

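Request:
apply_moves --offset '[[2.3,4,0],[4.6,8,0],[7,12,0],[12,21,4],[17.5,30.5,8.4],[17.5,30.5,8.4],[17.5,30.5,8.4],[17.5,30.5,8.4],[17.5,30.5,8.4],[17.5,30.5,8.4],[17.5,30.5,8.4],[17.5,30.5,8.4]]' --rotation '[[0.003,0.003,-0.1],[0.003,0.003,-0.2],[0.003,0.003,-0.3],[0.003,0.003,-0.44],[0.003,0.003,-0.44],[0.003,0.003,-0.44],[0.003,0.003,-0.44],[0.003,0.003,-0.44],[0.003,0.003,-0.44],[0.003,0.003,-0.44],[0.003,0.003,-0.44],[0.003,0.003,-0.44]]' --grip '[9,9,9,9,9,9,9,9,9,9,9,9]'

```text
time: 21.0
ee_pos: [469.8, 416.4, 115.8]
eef_rot: [[-0.962, -0.275, -0.006], [-0.275, 0.962, -0.004], [0.007, -0.002, -1.0]]
wrist_force: [0.8, 0.2, 0.2]
opening: 89.8
```

```bash
python3 - <<'E'
from h import *
s=ctrl.get_state()
im=snap('wrist','w13.png');K,T=cam('wrist',s)
print(rects(im,K,T,[55,100,30],[90,255,255],28))
delta([472,419,8],106.2)
cv2.imwrite('pics/w13b.png',cv2.resize(im[:,:,::-1],(800,600),interpolation=cv2.INTER_CUBIC))
E
```

```text
[(array([470.9, 419.2, 109.1,  61.6,  16.7]), array([259., 196.]))]
off cm [-0.298  0.256 10.837] rot [-0.0018 -0.0058 -0.0058] | at [470.4 416.1 116.4] jaw 105.9 op 90.0 F [ 0.4 -0.  -0.2] t 21.1 j7 1.08
```

View pics/w13b.png

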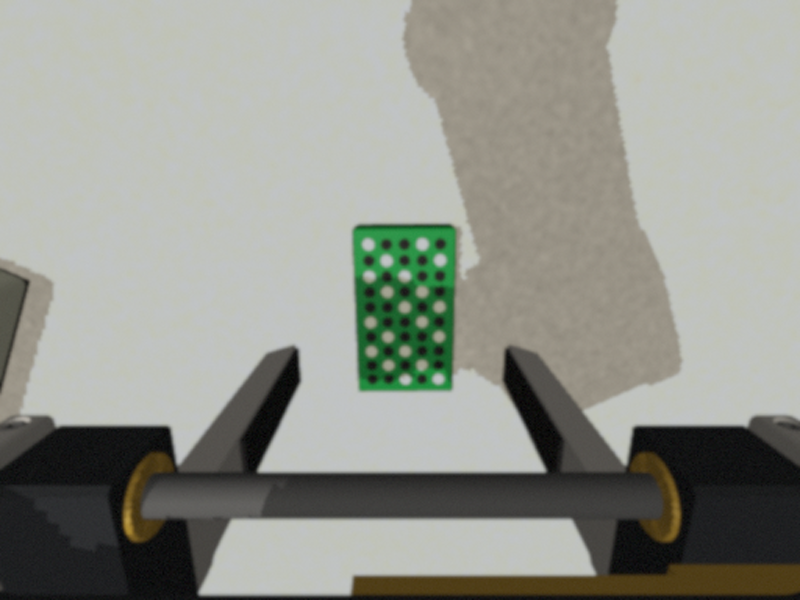

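Request:
apply_moves --offset '[[-0.26,0.26,4],[-0.26,0.26,8],[-0.26,0.26,10],[-0.26,0.26,10.85],[-0.26,0.26,10.85],[-0.26,0.26,10.85],[-0.26,0.26,10.85]]' --rotation '[[-0.002,-0.006,-0.006],[-0.002,-0.006,-0.006],[-0.002,-0.006,-0.006],[-0.002,-0.006,-0.006],[-0.002,-0.006,-0.006],[-0.002,-0.006,-0.006],[-0.002,-0.006,-0.006]]' --grip '[9,9,9,9,9,9,9]'

```text
time: 21.63
ee_pos: [472.9, 419.3, 9.8]
eef_rot: [[-0.96, -0.278, 0.002], [-0.278, 0.96, 0.002], [-0.002, 0.001, -1.0]]
wrist_force: [-0.1, -0.3, 0.4]
opening: 90.2
```

Request:
apply_moves --offset '[[0,0,0.1],[0,0,0.1],[0,0,0.1],[0,0,0.1],[0,0,0.1],[0,0,0.1],[0,0,0.1],[0,0,0.1]]' --rotation '[[0,0,0],[0,0,0],[0,0,0],[0,0,0],[0,0,0],[0,0,0],[0,0,0],[0,0,0]]' --grip '[5.5,5.5,5.5,5.5,5.5,5.5,5.5,5.5]'

```text
time: 22.3
ee_pos: [473.0, 419.5, 9.2]
eef_rot: [[-0.96, -0.279, 0.002], [-0.279, 0.96, 0.002], [-0.003, 0.002, -1.0]]
wrist_force: [-1.4, -0.3, 6.8]
opening: 63.8
```

```bash
python3 - <<'E'
from h import *
delta([471,419,170],106)
im=snap('wrist','w14.png')
cv2.imwrite('pics/w14b.png',cv2.resize(im[:,:,::-1],(800,600),interpolation=cv2.INTER_CUBIC))
for v in (248,251,254): print(v,toolx((402,v),28))
E
```

```text
off cm [  0.159   0.03  -16.079] rot [0.0017 0.0028 0.003 ] | at [473.  419.5   9.2] jaw 106.2 op 63.8 F [-1.4 -0.3  6.8] t 22.3 j7 1.1
248 [ 55.68775417   0.84034184 -18.92479979]
251 [ 54.57526781   0.8409123  -18.92165765]
254 [ 53.45848976   0.84148495 -18.91850338]
```

View pics/w14b.png

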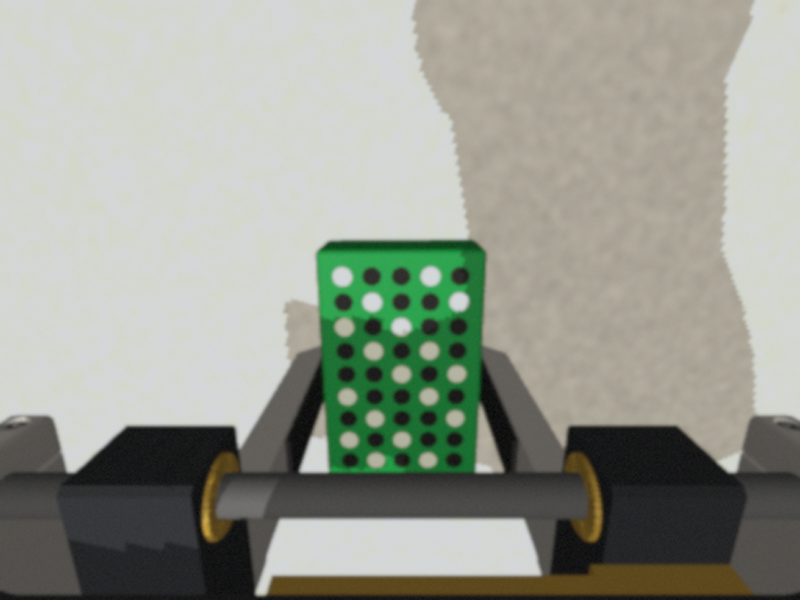

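Request:
apply_moves --offset '[[0,0,-3],[0,0,-7],[0,0,-11],[0,0,-16],[0,0,-16],[0,0,-16]]' --rotation '[[0,0,0],[0,0,0],[0,0,0],[0,0,0],[0,0,0],[0,0,0]]' --grip '[5.5,5.5,5.5,5.5,5.5,5.5]'

```text
time: 22.85
ee_pos: [473.9, 420.4, 172.9]
eef_rot: [[-0.96, -0.278, 0.006], [-0.278, 0.96, 0.007], [-0.008, 0.005, -1.0]]
wrist_force: [1.0, -1.2, -2.2]
opening: 63.6
```

```bash
python3 - <<'E'
from h import *
delta([595.5,88,125],80.6)
E
```

```text
off cm [ -2.391 -35.33    4.636] rot [0.0064 0.0064 0.4462] | at [473.9 420.4 172.9] jaw 106.2 op 63.6 F [ 1.  -1.2 -2.2] t 22.9 j7 1.08
```

Request:
apply_moves --offset '[[-0.3,-4,0],[-0.6,-8,0],[-0.9,-12,0],[-1.6,-24,0],[-2,-30,0],[-2.4,-35.3,1],[-2.4,-35.3,4],[-2.4,-35.3,4],[-2.4,-35.3,4],[-2.4,-35.3,4],[-2.4,-35.3,4],[-2.4,-35.3,4]]' --rotation '[[0.006,0.006,0.1],[0.006,0.006,0.2],[0.006,0.006,0.3],[0.006,0.006,0.4],[0.006,0.006,0.446],[0.006,0.006,0.446],[0.006,0.006,0.446],[0.006,0.006,0.446],[0.006,0.006,0.446],[0.006,0.006,0.446],[0.006,0.006,0.446],[0.006,0.006,0.446]]' --grip '[5.5,5.5,5.5,5.5,5.5,5.5,5.5,5.5,5.5,5.5,5.5,5.5]'

```text
time: 23.85
ee_pos: [594.8, 88.7, 130.3]
eef_rot: [[-0.987, 0.163, -0.001], [0.163, 0.987, 0.0], [0.001, -0.0, -1.0]]
wrist_force: [0.2, 0.1, -1.4]
opening: 63.7
```

```bash
python3 - <<'E'
from h import *
delta([595.5,88,106],80.6)
im=snap('wrist','w15.png')
cv2.imwrite('pics/w15b.png',cv2.resize(im[:,:,::-1],(800,600),interpolation=cv2.INTER_CUBIC))
E
```

```text
off cm [-0.084 -0.058  2.426] rot [-0.0001 -0.0013  0.0003] | at [594.8  88.7 130.3] jaw 80.6 op 63.7 F [ 0.2  0.1 -1.4] t 23.9 j7 1.29
```

View pics/w15b.png

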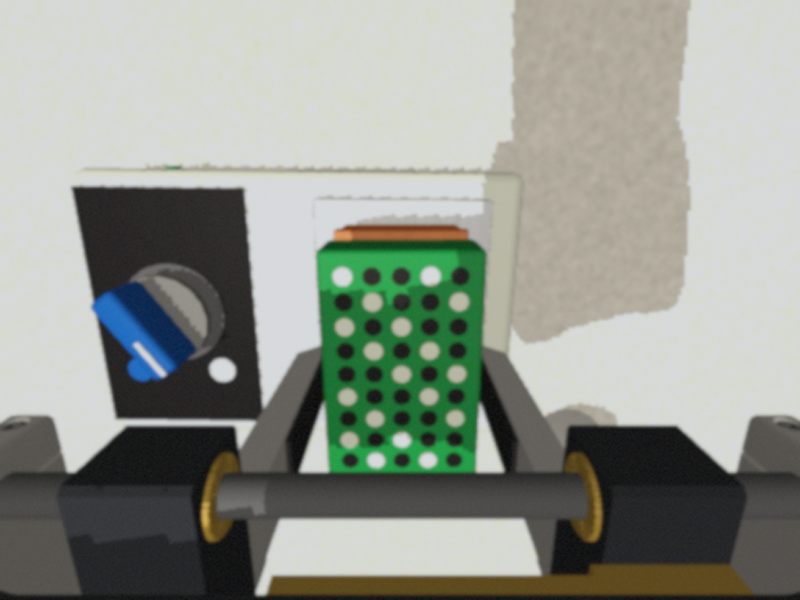

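Request:
apply_moves --offset '[[-0.06,-0.06,1.2],[-0.06,-0.06,2.2],[-0.06,-0.06,2.4],[-0.06,-0.06,2.5],[-0.06,-0.06,2.5],[-0.06,-0.06,2.5]]' --rotation '[[0,-0.001,0],[0,-0.001,0],[0,-0.001,0],[0,-0.001,0],[0,-0.001,0],[0,-0.001,0]]' --grip '[5.5,5.5,5.5,5.5,5.5,5.5]'

```text
time: 24.4
ee_pos: [594.9, 89.6, 105.1]
eef_rot: [[-0.987, 0.161, -0.0], [0.161, 0.987, 0.0], [0.0, 0.0, -1.0]]
wrist_force: [-0.8, 1.3, 0.1]
opening: 63.8
```

Request:
apply_moves --offset '[[0,-0.1,0.05],[0,-0.1,0.08],[0,-0.1,0.08]]' --rotation '[[0,0,0],[0,0,0],[0,0,0]]' --grip '[5.5,5.5,5.5]'

```text
time: 24.65
ee_pos: [595.0, 89.5, 105.1]
eef_rot: [[-0.987, 0.16, 0.0], [0.16, 0.987, 0.002], [-0.0, 0.002, -1.0]]
wrist_force: [-5.3, 2.7, 18.3]
opening: 63.7
```

In contact. Release.

Request:
apply_moves --offset '[[0,0,-0.06],[0,0,-0.06],[0,0,-0.06],[0,0,-0.06],[0,0,-0.06],[0,0,-0.06],[0,0,-3],[0,0,-7],[0,0,-9],[0,0,-9],[0,0,-9]]' --rotation '[[0,0,0],[0,0,0],[0,0,0],[0,0,0],[0,0,0],[0,0,0],[0,0,0],[0,0,0],[0,0,0],[0,0,0],[0,0,0]]' --grip '[5.5,7.5,7.5,7.5,7.5,7.5,7.5,7.5,7.5,7.5,7.5]'

```text
time: 25.57
ee_pos: [595.6, 89.5, 196.1]
eef_rot: [[-0.987, 0.16, 0.002], [0.16, 0.987, 0.002], [-0.002, 0.003, -1.0]]
wrist_force: [-0.4, -1.2, -0.7]
opening: 74.6
```

```bash
python3 - <<'E'
from h import *
delta([577,-301,120],100.2)
s=ctrl.get_state()
im=snap('wrist','w16.png');K,T=cam('wrist',s)
print(rects(im,K,T,[55,100,30],[90,255,255],124))
cv2.imwrite('pics/w16b.png',cv2.resize(im[:,:,::-1],(800,600),interpolation=cv2.INTER_CUBIC))
t=snap('top','t16.png'); K,T=cam('top')
print(rects(t,K,T,[3,120,60],[14,255,255],8),rects(t,K,T,[20,120,60],[35,255,255],28))
E
```

```text
off cm [ -4.401 -38.866   7.517] rot [ 0.0024  0.0025 -0.3387] | at [595.6  89.5 196.1] jaw 80.8 op 74.6 F [-0.4 -1.2 -0.7] t 25.6 j7 1.27
[(array([592.6,  90.4, 108.9,  61.6,  -8.9]), array([257., 195.]))]
[(array([ 575.1, -300.3,  106.5,   62.6,   10.2]), array([378., 206.]))] [(array([ 414.6, -286.7,  108.1,   62.4,   12.1]), array([374., 263.]))]
```

View pics/w16b.png

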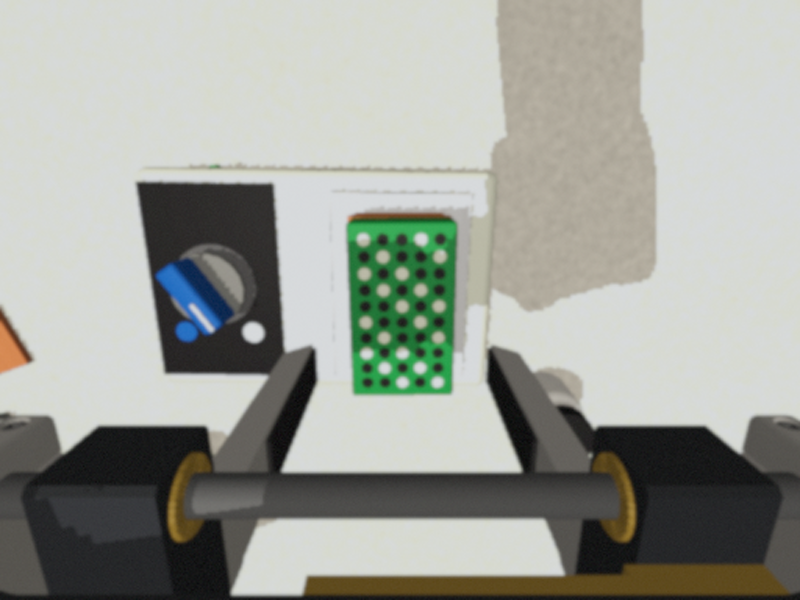

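Request:
apply_moves --offset '[[-0.4,-4,0],[-0.8,-8,0],[-1.2,-12,0],[-2,-20,0],[-3,-29,2],[-4.4,-38.8,7.5],[-4.4,-38.8,7.5],[-4.4,-38.8,7.5],[-4.4,-38.8,7.5],[-4.4,-38.8,7.5],[-4.4,-38.8,7.5],[-4.4,-38.8,7.5]]' --rotation '[[0.002,0.002,-0.1],[0.002,0.002,-0.2],[0.002,0.002,-0.3],[0.002,0.002,-0.34],[0.002,0.002,-0.34],[0.002,0.002,-0.34],[0.002,0.002,-0.34],[0.002,0.002,-0.34],[0.002,0.002,-0.34],[0.002,0.002,-0.34],[0.002,0.002,-0.34],[0.002,0.002,-0.34]]' --grip '[9,9,9,9,9,9,9,9,9,9,9,9]'

```text
time: 26.67
ee_pos: [573.8, -302.4, 116.4]
eef_rot: [[-0.985, -0.175, -0.006], [-0.175, 0.985, -0.0], [0.006, 0.001, -1.0]]
wrist_force: [0.3, 0.2, 0.9]
opening: 90.4
```

```bash
python3 - <<'E'
from h import *
s=ctrl.get_state()
im=snap('wrist','w17.png');K,T=cam('wrist',s)
print(rects(im,K,T,[3,120,90],[18,255,255],8))
delta([575.5,-300,4],100.2)
cv2.imwrite('pics/w17b.png',cv2.resize(im[:,:,::-1],(800,600),interpolation=cv2.INTER_CUBIC))
E
```

```text
[(array([ 574.5, -300.1,  107.3,   63.9,    9.7]), array([258., 190.]))]
off cm [-0.138  0.044 11.312] rot [ 0.001  -0.0051  0.0001] | at [ 574.8 -300.7  117.1] jaw 100.2 op 89.9 F [-0.6  1.4  0.4] t 26.7 j7 2.32
```

View pics/w17b.png

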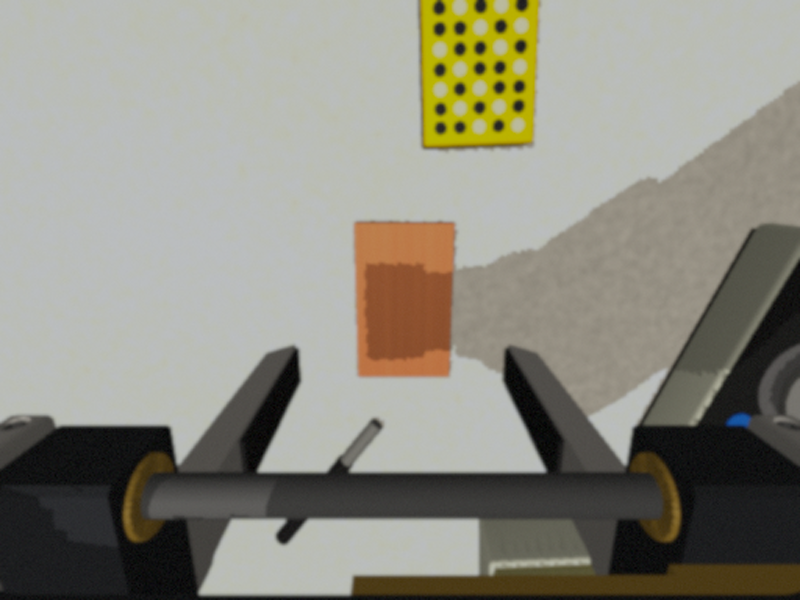

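Request:
apply_moves --offset '[[-0.1,0.05,4],[-0.1,0.05,8],[-0.1,0.05,10.5],[-0.1,0.05,11.3],[-0.1,0.05,11.4],[-0.1,0.05,11.4],[-0.1,0.05,11.4]]' --rotation '[[0.001,-0.005,0],[0.001,-0.005,0],[0.001,-0.005,0],[0.001,-0.005,0],[0.001,-0.005,0],[0.001,-0.005,0],[0.001,-0.005,0]]' --grip '[9,9,9,9,9,9,9]'

```text
time: 27.3
ee_pos: [576.0, -299.5, 4.2]
eef_rot: [[-0.984, -0.178, 0.001], [-0.178, 0.984, -0.0], [-0.001, -0.0, -1.0]]
wrist_force: [-0.5, 0.1, 0.4]
opening: 89.9
```

Request:
apply_moves --offset '[[0,0,0.15],[0,0,0.15],[0,0,0.15],[0,0,0.15],[0,0,0.15],[0,0,0.15],[0,0,0.15],[0,0,0.15],[0,0,0.15]]' --rotation '[[0,0,0],[0,0,0],[0,0,0],[0,0,0],[0,0,0],[0,0,0],[0,0,0],[0,0,0],[0,0,0]]' --grip '[9,9,5.5,5.5,5.5,5.5,5.5,5.5,5.5]'

```text
time: 28.05
ee_pos: [576.1, -299.5, 2.8]
eef_rot: [[-0.984, -0.178, 0.001], [-0.178, 0.984, -0.0], [-0.001, -0.001, -1.0]]
wrist_force: [-0.8, -0.6, 3.5]
opening: 65.5
```

```bash
python3 - <<'E'
from h import *
im=snap('wrist','w18.png')
cv2.imwrite('pics/w18b.png',cv2.resize(im[:,:,::-1],(800,600),interpolation=cv2.INTER_CUBIC))
print(toolx((402,243),8))
E
```

```text
[55.51933173  0.77625465 -5.31408211]
```

View pics/w18b.png

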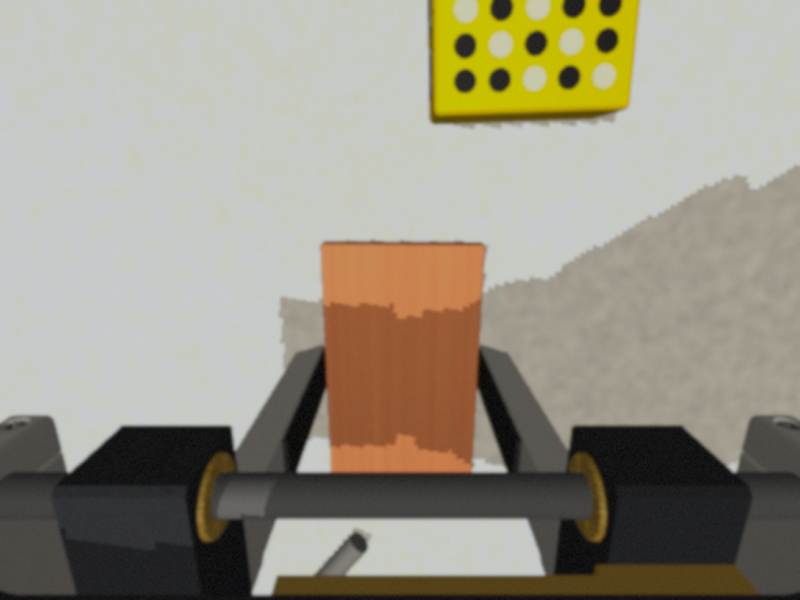

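Request:
apply_moves --offset '[[0,0,-3],[0,0,-7],[0,0,-11],[0,0,-15],[0,0,-18],[0,0,-18],[0,0,-18]]' --rotation '[[0,0,0],[0,0,0],[0,0,0],[0,0,0],[0,0,0],[0,0,0],[0,0,0]]' --grip '[5.5,5.5,5.5,5.5,5.5,5.5,5.5]'

```text
time: 28.68
ee_pos: [576.5, -299.6, 184.2]
eef_rot: [[-0.984, -0.178, 0.004], [-0.178, 0.984, -0.001], [-0.004, -0.002, -1.0]]
wrist_force: [-0.7, 0.7, -3.0]
opening: 65.3
```

```bash
python3 - <<'E'
from h import *
delta([595,88,150],80.6)
E
```

```text
off cm [-8.721 37.818  3.391] rot [-0.0009  0.0039  0.3433] | at [ 576.5 -299.6  184.2] jaw 100.3 op 65.3 F [-0.7  0.7 -3. ] t 28.7 j7 2.29
```

Request:
apply_moves --offset '[[-1,4,0],[-2,8,0],[-3,12,0],[-5,21,0],[-7,30,0],[-8.7,37.8,0],[-8.7,37.8,3.5],[-8.7,37.8,3.5],[-8.7,37.8,3.5],[-8.7,37.8,3.5],[-8.7,37.8,3.5],[-8.7,37.8,3.5]]' --rotation '[[-0.001,0.004,0.1],[-0.001,0.004,0.2],[-0.001,0.004,0.3],[-0.001,0.004,0.343],[-0.001,0.004,0.343],[-0.001,0.004,0.343],[-0.001,0.004,0.343],[-0.001,0.004,0.343],[-0.001,0.004,0.343],[-0.001,0.004,0.343],[-0.001,0.004,0.343],[-0.001,0.004,0.343]]' --grip '[5.5,5.5,5.5,5.5,5.5,5.5,5.5,5.5,5.5,5.5,5.5,5.5]'

```text
time: 29.68
ee_pos: [593.6, 88.9, 146.8]
eef_rot: [[-0.987, 0.16, -0.003], [0.16, 0.987, -0.001], [0.003, -0.002, -1.0]]
wrist_force: [0.6, -1.2, -2.0]
opening: 65.3
```

```bash
python3 - <<'E'
from h import *
delta([594.5,88,127],80.6)
im=snap('wrist','w19.png')
cv2.imwrite('pics/w19b.png',cv2.resize(im[:,:,::-1],(800,600),interpolation=cv2.INTER_CUBIC))
E
```

```text
off cm [-0.113 -0.067  1.977] rot [-0.0016 -0.003   0.0029] | at [593.6  88.9 146.8] jaw 80.8 op 65.3 F [ 0.6 -1.2 -2. ] t 29.7 j7 1.3
```

View pics/w19b.png

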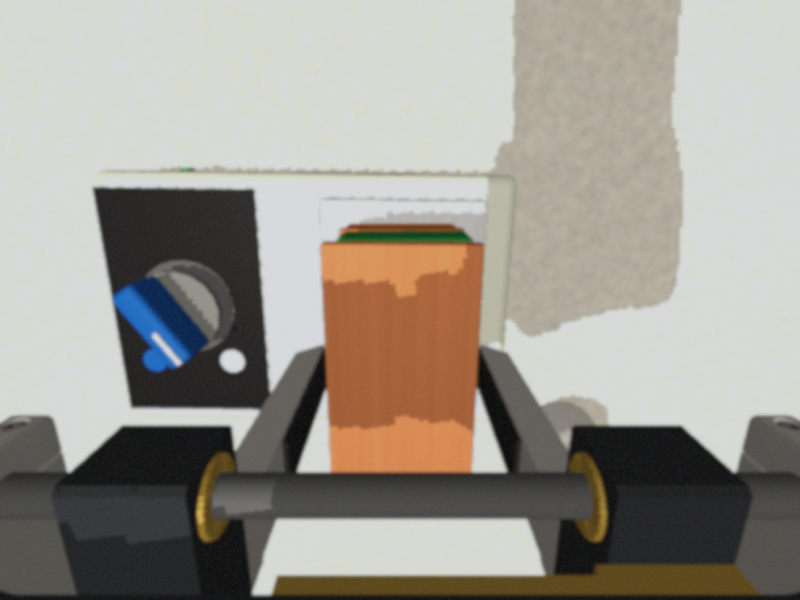

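Request:
apply_moves --offset '[[-0.1,-0.06,1],[-0.1,-0.06,1.7],[-0.1,-0.06,1.9],[-0.1,-0.06,1.9],[-0.1,-0.06,1.95],[-0.1,-0.06,1.95]]' --rotation '[[-0.001,-0.003,0],[-0.001,-0.003,0],[-0.001,-0.003,0],[-0.001,-0.003,0],[-0.001,-0.003,0],[-0.001,-0.003,0]]' --grip '[5.5,5.5,5.5,5.5,5.5,5.5]'

```text
time: 30.23
ee_pos: [594.9, 86.2, 127.9]
eef_rot: [[-0.987, 0.163, 0.001], [0.163, 0.987, -0.001], [-0.001, -0.001, -1.0]]
wrist_force: [-0.2, -0.5, -1.7]
opening: 65.1
```

Request:
apply_moves --offset '[[0,0.15,0.06],[0,0.15,0.1],[0,0.15,0.1]]' --rotation '[[0,0,0],[0,0,0],[0,0,0]]' --grip '[5.5,5.5,5.5]'

```text
time: 30.48
ee_pos: [595.2, 87.9, 126.9]
eef_rot: [[-0.987, 0.163, 0.001], [0.163, 0.987, -0.001], [-0.001, -0.0, -1.0]]
wrist_force: [0.2, -0.3, -1.5]
opening: 65.9
```

Request:
apply_moves --offset '[[0,0,0.04],[0,0,0.08],[0,0,0.08]]' --rotation '[[0,0,0],[0,0,0],[0,0,0]]' --grip '[5.5,5.5,5.5]'

```text
time: 30.73
ee_pos: [595.3, 87.9, 126.7]
eef_rot: [[-0.987, 0.163, 0.001], [0.163, 0.987, -0.0], [-0.001, -0.0, -1.0]]
wrist_force: [-3.8, -0.7, 6.4]
opening: 65.2
```

Contact. Release.

Request:
apply_moves --offset '[[0,0,-0.02],[0,0,-0.02],[0,0,-0.02],[0,0,-0.02],[0,0,-0.02],[0,0,-0.02],[0,0,-3],[0,0,-7],[0,0,-8],[0,0,-8],[0,0,-8]]' --rotation '[[0,0,0],[0,0,0],[0,0,0],[0,0,0],[0,0,0],[0,0,0],[0,0,0],[0,0,0],[0,0,0],[0,0,0],[0,0,0]]' --grip '[5.5,7.5,7.5,7.5,7.5,7.5,7.5,7.5,7.5,7.5,7.5]'

```text
time: 31.65
ee_pos: [595.4, 88.1, 207.2]
eef_rot: [[-0.987, 0.163, 0.003], [0.163, 0.987, 0.0], [-0.003, 0.001, -1.0]]
wrist_force: [-0.9, -1.1, 0.3]
opening: 74.8
```

```bash
python3 - <<'E'
from h import *
delta([415.5,-288,120],102.2)
s=ctrl.get_state()
im=snap('wrist','w20.png');K,T=cam('wrist',s)
print(rects(im,K,T,[3,120,90],[18,255,255],132))
cv2.imwrite('pics/w20b.png',cv2.resize(im[:,:,::-1],(800,600),interpolation=cv2.INTER_CUBIC))
t=snap('top','t20.png'); K,T=cam('top')
print(rects(t,K,T,[20,120,60],[35,255,255],28))
E
```

```text
off cm [ 11.654 -40.044   8.657] rot [ 3.000e-04  2.600e-03 -3.765e-01] | at [595.4  88.1 207.2] jaw 80.6 op 74.8 F [-0.9 -1.1  0.3] t 31.6 j7 1.28
[(array([591.1,  88.9, 112.7,  63.5,  -9.6]), array([257., 193.]))]
[(array([ 414.6, -286.8,  108.1,   62.3,   12.1]), array([374., 263.]))]
```

View pics/w20b.png

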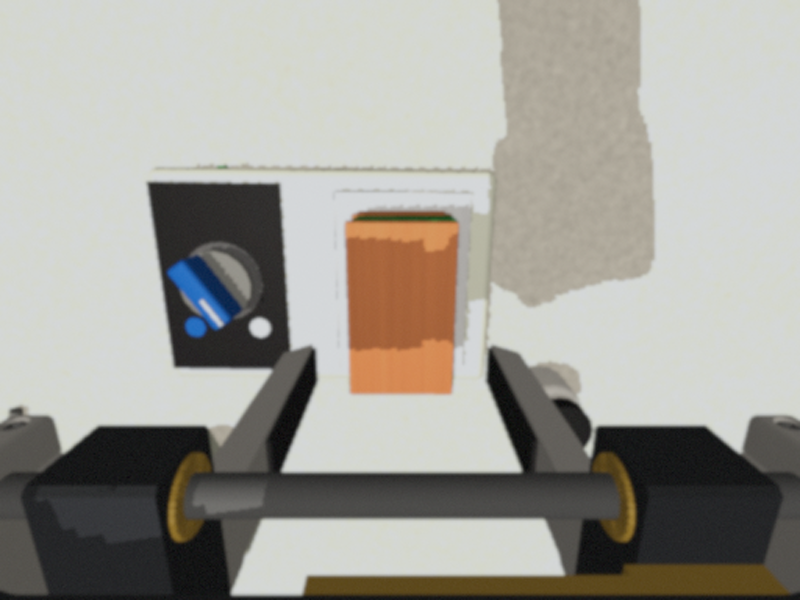

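Request:
apply_moves --offset '[[1,-4,0],[2.2,-8,0],[3.4,-12,0],[5.5,-20,0],[8.3,-29,0],[11.7,-40,6],[11.7,-40,8.7],[11.7,-40,8.7],[11.7,-40,8.7],[11.7,-40,8.7],[11.7,-40,8.7],[11.7,-40,8.7]]' --rotation '[[0,0.003,-0.1],[0,0.003,-0.2],[0,0.003,-0.3],[0,0.003,-0.376],[0,0.003,-0.376],[0,0.003,-0.376],[0,0.003,-0.376],[0,0.003,-0.376],[0,0.003,-0.376],[0,0.003,-0.376],[0,0.003,-0.376],[0,0.003,-0.376]]' --grip '[9,9,9,9,9,9,9,9,9,9,9,9]'

```text
time: 32.75
ee_pos: [410.1, -290.7, 116.5]
eef_rot: [[-0.979, -0.205, -0.007], [-0.206, 0.979, -0.001], [0.007, 0.001, -1.0]]
wrist_force: [-0.8, 1.0, 0.0]
opening: 89.6
```

```bash
python3 - <<'E'
from h import *
s=ctrl.get_state()
im=snap('wrist','w21.png');K,T=cam('wrist',s)
print(rects(im,K,T,[20,120,60],[35,255,255],28,800))
delta([415,-288,8],102.2)
cv2.imwrite('pics/w21b.png',cv2.resize(im[:,:,::-1],(800,600),interpolation=cv2.INTER_CUBIC))
E
```

```text
[(array([ 595.5, -112.1,  347.2,   25.9,  -78.2]), array([371., 373.])), (array([ 413.3, -287.1,  109.9,   62.7,   12.1]), array([259., 198.]))]
off cm [-0.407  0.02  10.923] rot [ 0.0011 -0.0062 -0.0043] | at [ 411.8 -289.   117.3] jaw 102.0 op 89.6 F [ 1.  -0.3 -0.3] t 32.8 j7 2.45
```

View pics/w21b.png

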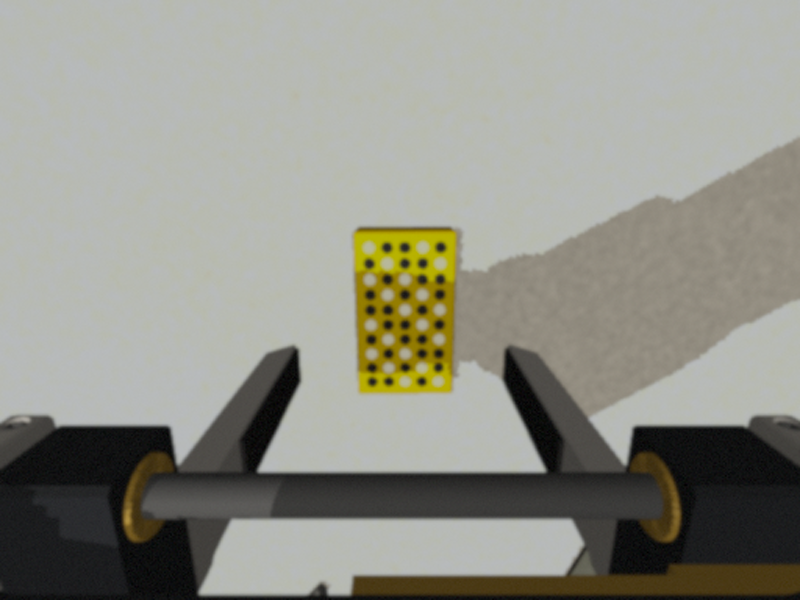

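Request:
apply_moves --offset '[[-0.32,0.06,4],[-0.32,0.06,8],[-0.32,0.06,10],[-0.32,0.06,10.9],[-0.32,0.06,11],[-0.32,0.06,11],[-0.32,0.06,11]]' --rotation '[[0.001,-0.006,-0.004],[0.001,-0.006,-0.004],[0.001,-0.006,-0.004],[0.001,-0.006,-0.004],[0.001,-0.006,-0.004],[0.001,-0.006,-0.004],[0.001,-0.006,-0.004]]' --grip '[9,9,9,9,9,9,9]'

```text
time: 33.38
ee_pos: [415.0, -287.9, 8.5]
eef_rot: [[-0.977, -0.211, 0.001], [-0.211, 0.977, -0.0], [-0.001, -0.001, -1.0]]
wrist_force: [1.1, -0.1, 0.2]
opening: 89.9
```

Request:
apply_moves --offset '[[0,0,0],[0,0,0],[0,0,0],[0,0,0],[0,0,0],[0,0,0],[0,0,0],[0,0,0]]' --rotation '[[0,0,0],[0,0,0],[0,0,0],[0,0,0],[0,0,0],[0,0,0],[0,0,0],[0,0,0]]' --grip '[5.5,5.5,5.5,5.5,5.5,5.5,5.5,5.5]'

```text
time: 34.05
ee_pos: [415.4, -287.9, 8.9]
eef_rot: [[-0.977, -0.211, 0.002], [-0.211, 0.977, -0.0], [-0.002, -0.001, -1.0]]
wrist_force: [-0.7, 2.4, 9.4]
opening: 63.9
```

```bash
python3 - <<'E'
from h import *
im=snap('wrist','w22.png')
cv2.imwrite('pics/w22b.png',cv2.resize(im[:,:,::-1],(800,600),interpolation=cv2.INTER_CUBIC))
for v in (248,251,254): print(v,toolx((402,v),28))
E
```

```text
248 [ 55.76435187   0.78237716 -19.19408966]
251 [ 54.65390412   0.78294899 -19.19204686]
254 [ 53.5391875    0.78352302 -19.18999621]
```

View pics/w22b.png

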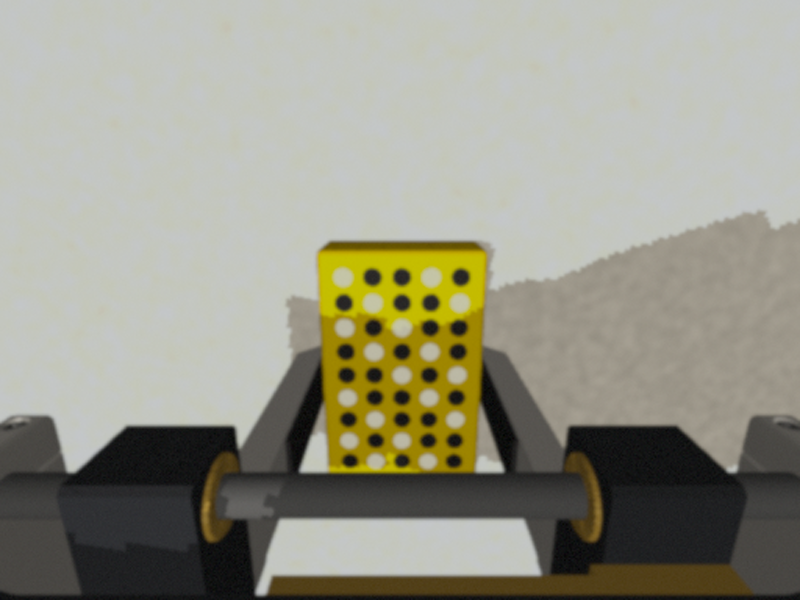

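Request:
apply_moves --offset '[[0,0,-3],[0,0,-7],[0,0,-11],[0,0,-15],[0,0,-19],[0,0,-20],[0,0,-20],[0,0,-20]]' --rotation '[[0,0,0],[0,0,0],[0,0,0],[0,0,0],[0,0,0],[0,0,0],[0,0,0],[0,0,0]]' --grip '[5.5,5.5,5.5,5.5,5.5,5.5,5.5,5.5]'

```text
time: 34.77
ee_pos: [415.0, -287.6, 208.7]
eef_rot: [[-0.977, -0.212, 0.003], [-0.212, 0.977, -0.0], [-0.003, -0.001, -1.0]]
wrist_force: [0.1, 0.3, -2.9]
opening: 63.9
```

```bash
python3 - <<'E'
from h import *
delta([595.5,88,165],80.6)
E
```

```text
off cm [-25.582  32.883   4.423] rot [-2.000e-04  2.900e-03  3.775e-01] | at [ 415.  -287.6  208.7] jaw 102.2 op 63.9 F [ 0.1  0.3 -2.9] t 34.8 j7 2.37
```

Request:
apply_moves --offset '[[-3,3.9,0],[-6,7.8,0],[-9,11.7,0],[-14,18,0],[-20,25.7,0],[-25.6,32.9,0],[-25.6,32.9,2],[-25.6,32.9,3.9],[-25.6,32.9,3.9],[-25.6,32.9,3.9],[-25.6,32.9,3.9],[-25.6,32.9,3.9]]' --rotation '[[0,0.003,0.1],[0,0.003,0.2],[0,0.003,0.3],[0,0.003,0.377],[0,0.003,0.377],[0,0.003,0.377],[0,0.003,0.377],[0,0.003,0.377],[0,0.003,0.377],[0,0.003,0.377],[0,0.003,0.377],[0,0.003,0.377]]' --grip '[5.5,5.5,5.5,5.5,5.5,5.5,5.5,5.5,5.5,5.5,5.5,5.5]'

```text
time: 35.77
ee_pos: [595.0, 93.0, 166.0]
eef_rot: [[-0.988, 0.157, -0.005], [0.157, 0.988, -0.001], [0.005, -0.002, -1.0]]
wrist_force: [-0.9, 0.7, -2.3]
opening: 64.0
```

```bash
python3 - <<'E'
from h import *
delta([595,88,142],80.6)
im=snap('wrist','w23.png')
cv2.imwrite('pics/w23b.png',cv2.resize(im[:,:,::-1],(800,600),interpolation=cv2.INTER_CUBIC))
delta([595,88,142],80.6)
E
```

```text
off cm [-0.089 -0.489  2.405] rot [-0.0016 -0.0048  0.0062] | at [595.  93. 166.] jaw 81.0 op 64.0 F [-0.9  0.7 -2.3] t 35.8 j7 1.28
off cm [-0.083 -0.188  2.488] rot [-0.0024 -0.0043  0.0037] | at [594.6  90.  166.9] jaw 80.8 op 63.7 F [-0.1 -0.1 -0.6] t 35.8 j7 1.28
```

View pics/w23b.png

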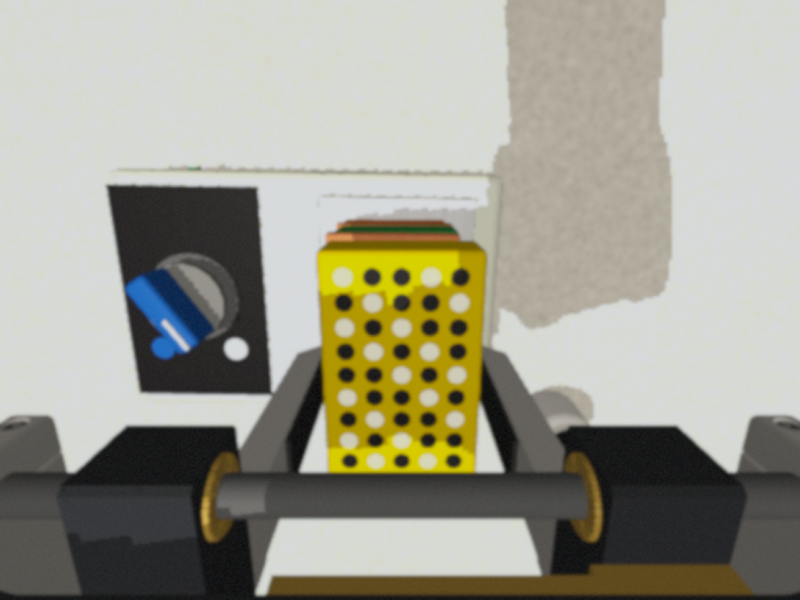

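Request:
apply_moves --offset '[[-0.08,-0.17,0],[-0.08,-0.17,1],[-0.08,-0.17,2],[-0.08,-0.17,2.3],[-0.08,-0.17,2.45],[-0.08,-0.17,2.45],[-0.08,-0.17,2.45]]' --rotation '[[-0.002,-0.004,0.003],[-0.002,-0.004,0.003],[-0.002,-0.004,0.003],[-0.002,-0.004,0.003],[-0.002,-0.004,0.003],[-0.002,-0.004,0.003],[-0.002,-0.004,0.003]]' --grip '[5.5,5.5,5.5,5.5,5.5,5.5,5.5]'

```text
time: 36.4
ee_pos: [595.1, 88.0, 142.6]
eef_rot: [[-0.987, 0.163, -0.0], [0.163, 0.987, -0.0], [0.0, -0.0, -1.0]]
wrist_force: [0.1, 0.3, -1.5]
opening: 63.9
```

Request:
apply_moves --offset '[[0,0,0.05],[0,0,0.1],[0,0,0.13],[0,0,0.13]]' --rotation '[[0,0,0],[0,0,0],[0,0,0],[0,0,0]]' --grip '[5.5,5.5,5.5,5.5]'

```text
time: 36.73
ee_pos: [595.1, 88.0, 141.4]
eef_rot: [[-0.987, 0.163, 0.0], [0.163, 0.987, -0.0], [-0.0, -0.0, -1.0]]
wrist_force: [-0.4, -0.3, -1.7]
opening: 63.7
```

Request:
apply_moves --offset '[[0,0,0.04],[0,0,0.08],[0,0,0.08]]' --rotation '[[0,0,0],[0,0,0],[0,0,0]]' --grip '[5.5,5.5,5.5]'

```text
time: 36.98
ee_pos: [595.2, 88.1, 141.0]
eef_rot: [[-0.987, 0.163, 0.0], [0.163, 0.987, 0.0], [-0.0, 0.0, -1.0]]
wrist_force: [-2.1, 0.1, 4.5]
opening: 63.9
```

Request:
apply_moves --offset '[[0,0,-0.02],[0,0,-0.02],[0,0,-0.02],[0,0,-0.02],[0,0,-0.02],[0,0,-0.02],[0,0,-3],[0,0,-7],[0,0,-10],[0,0,-10],[0,0,-10],[0,0,-10]]' --rotation '[[0,0,0],[0,0,0],[0,0,0],[0,0,0],[0,0,0],[0,0,0],[0,0,0],[0,0,0],[0,0,0],[0,0,0],[0,0,0],[0,0,0]]' --grip '[5.5,7.5,7.5,7.5,7.5,7.5,7.5,7.5,7.5,7.5,7.5,7.5]'

```text
time: 37.98
ee_pos: [594.9, 88.1, 240.5]
eef_rot: [[-0.987, 0.163, -0.0], [0.163, 0.987, 0.0], [0.0, 0.0, -1.0]]
wrist_force: [0.6, 1.1, -0.7]
opening: 75.0
```

```bash
python3 - <<'E'
from h import *
delta([572.5,-50.2,200],116)
im=snap('wrist','w24.png');s=snap('scene','s24.png')
K,T=cam('scene'); c=w2px(K,T,[590,30,90]).astype(int)
a=cv2.resize(im[:,:,::-1],(400,300),interpolation=cv2.INTER_AREA)
b=cv2.resize(s[c[1]-60:c[1]+60,c[0]-80:c[0]+80,::-1],(800,600),interpolation=cv2.INTER_CUBIC)
cv2.imwrite('pics/w24b.png',a);cv2.imwrite('pics/s24b.png',b)
E
```

```text
off cm [ -0.045 -14.013   4.052] rot [ 2.000e-04 -1.000e-04 -6.172e-01] | at [594.9  88.1 240.5] jaw 80.6 op 75.0 F [ 0.6  1.1 -0.7] t 38.0 j7 1.26
```

View pics/w24b.png

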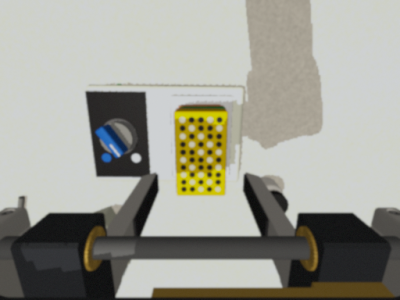

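View pics/s24b.png

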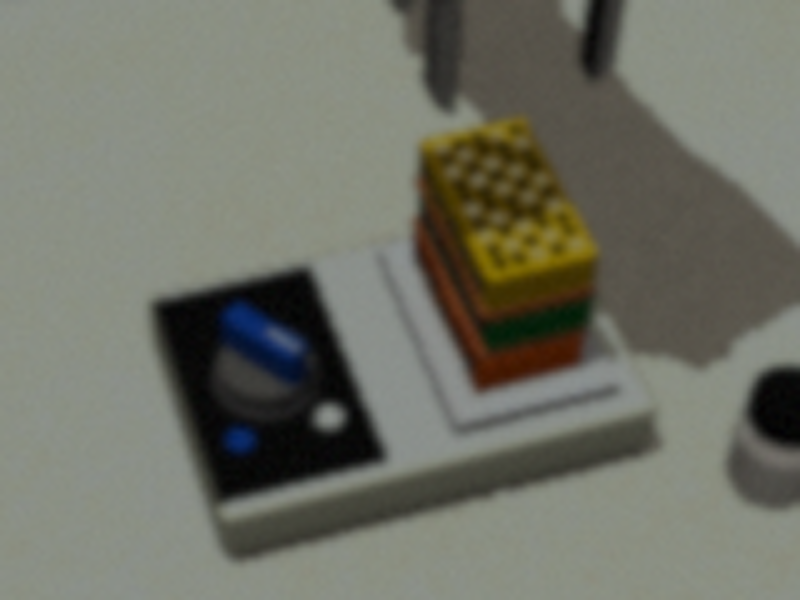

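```bash
python3 - <<'E'
from h import *
K,T=cam('scene'); c=w2px(K,T,[590,30,90]).astype(int)
def W(p,z): return px2w(K,T,np.array(p)/5.+c-[80,60]-.4,z)[:2]
o=np.array([595.3,88]);a=np.radians(-9.4);ex=np.array([np.cos(a),np.sin(a)]);ey=np.array([-ex[1],ex[0]])
for n,p,z in [('or L',(478,390),60),('or R',(580,363),60),('pl L',(461,428),60),('pl R',(618,388),60),('ye L',(487,284),160),('ye R',(597,257),160),('ye bl',(420,145),160),('ye br',(525,118),160)]:
    d=W(p,z)-o; print(n,round(d@ex,1),round(d@ey,1))
E
```

```text
or L 52.6 -30.5
or R 52.3 32.1
pl L 74.6 -49.0
pl R 75.6 45.7
ye L 58.3 -34.3
ye R 58.5 28.1
ye bl -48.4 -33.5
ye br -50.6 30.3
```

Request:
apply_moves --offset '[[0,-4,0],[0,-8,0],[0,-12,0],[0,-14,2],[0,-14,5],[0,-14,9],[0,-14,11],[0,-14,11],[0,-14,11],[0,-14,11]]' --rotation '[[0,0,-0.1],[0,0,-0.2],[0,0,-0.3],[0,0,-0.4],[0,0,-0.5],[0,0,-0.617],[0,0,-0.617],[0,0,-0.617],[0,0,-0.617],[0,0,-0.617]]' --grip '[4.5,4.5,4.5,4.5,4.5,4.5,4.5,4.5,4.5,4.5]'

```text
time: 38.92
ee_pos: [572.2, -50.3, 130.8]
eef_rot: [[-0.899, -0.437, -0.001], [-0.437, 0.899, -0.001], [0.001, -0.0, -1.0]]
wrist_force: [0.7, 0.6, 0.0]
opening: 45.0
```

```bash
python3 - <<'E'
from h import *
im=snap('wrist','w25.png')
cv2.imwrite('pics/w25b.png',cv2.resize(im[:,:,::-1],(800,600),interpolation=cv2.INTER_CUBIC))
delta([573,-50.2,73],116)
E
```

```text
off cm [-0.044 -0.024  5.83 ] rot [-0.0005  0.     -0.001 ] | at [572.5 -50.2 131.3] jaw 115.9 op 45.1 F [ 0.4 -0.5  0.7] t 39.0 j7 2.12
```

View pics/w25b.png

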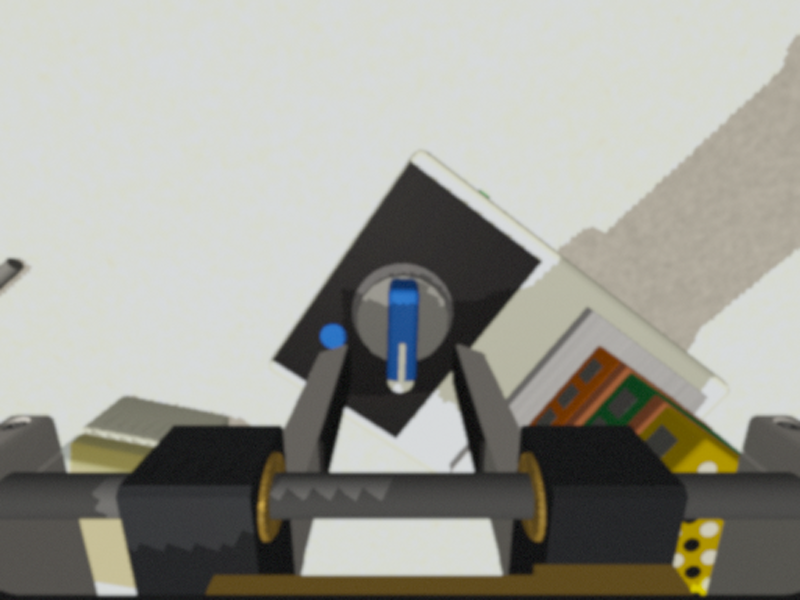

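Request:
apply_moves --offset '[[-0.05,0,2.5],[-0.05,0,4.5],[-0.05,0,5.35],[-0.05,0,5.35],[-0.05,0,5.35]]' --rotation '[[0,0,0],[0,0,0],[0,0,0],[0,0,0],[0,0,0]]' --grip '[4.5,4.5,4.5,4.5,4.5]'

```text
time: 39.38
ee_pos: [573.4, -50.0, 78.8]
eef_rot: [[-0.899, -0.437, 0.001], [-0.437, 0.899, -0.001], [-0.001, -0.001, -1.0]]
wrist_force: [-0.1, 0.3, 1.0]
opening: 45.0
```

Request:
apply_moves --offset '[[0,0,0],[0,0,0],[0,0,0],[0,0,0],[0,0,0],[0,0,0],[0,0,0],[0,0,0]]' --rotation '[[0,0,0],[0,0,0],[0,0,0],[0,0,0],[0,0,0],[0,0,0],[0,0,0],[0,0,0]]' --grip '[1,1,1,1,1,1,1,1]'

```text
time: 40.05
ee_pos: [573.4, -49.5, 78.9]
eef_rot: [[-0.899, -0.438, 0.001], [-0.438, 0.899, 0.0], [-0.001, -0.0, -1.0]]
wrist_force: [-2.3, 4.8, 4.3]
opening: 15.9
```

Request:
apply_moves --offset '[[0,0,0.4],[0,0,0.4],[0,0,0.8],[0,0,0.8],[0,0,1.05],[0,0,1.1],[0,0,1.1],[0,0,1.1]]' --rotation '[[0,0,0],[0,0,0],[0,0,0],[0,0,0],[0,0,0],[0,0,0],[0,0,0],[0,0,0]]' --grip '[1,1,1,1,1,1,1,1]'

```text
time: 40.72
ee_pos: [573.6, -49.4, 68.8]
eef_rot: [[-0.899, -0.437, 0.001], [-0.437, 0.899, 0.001], [-0.001, 0.0, -1.0]]
wrist_force: [-6.9, 3.6, 19.3]
opening: 16.0
```

Request:
apply_moves --offset '[[0,0,0],[0,0,0],[0,0,0],[0,0,0],[0,0,0],[0,0,0],[0,0,0],[0,0,0],[0,0,0],[0,0,0],[0,0,0],[0,0,0]]' --rotation '[[0,0,0.12],[0,0,0.24],[0,0,0.36],[0,0,0.48],[0,0,0.6],[0,0,0.72],[0,0,0.84],[0,0,0.96],[0,0,1.08],[0,0,1.18],[0,0,1.18],[0,0,1.18]]' --grip '[1,1,1,1,1,1,1,1,1,1,1,1]'

```text
time: 41.72
ee_pos: [573.4, -50.1, 69.0]
eef_rot: [[-0.746, 0.666, 0.001], [0.666, 0.746, -0.0], [-0.001, 0.0, -1.0]]
wrist_force: [-4.8, -1.0, 8.0]
opening: 15.6
```

```bash
python3 - <<'E'
from h import *
delta([573,-50,70],46); print(ctrl.get_state()['wrist_torque'])
E
```

```text
off cm [ 0.033 -0.017 -0.097] rot [0.0001 0.0008 0.0397] | at [573.4 -50.1  69. ] jaw 48.3 op 15.6 F [-4.8 -1.   8. ] t 41.7 j7 1.16
[-0.43598154  1.04113285 -0.040242  ]
```

Request:
apply_moves --offset '[[0,0,0.05],[0,0,0.05],[0,0,0.05],[0,0,0.05]]' --rotation '[[0,0,0.03],[0,0,0.06],[0,0,0.08],[0,0,0.08]]' --grip '[1,1,1,1]'

```text
time: 42.05
ee_pos: [573.4, -50.2, 68.9]
eef_rot: [[-0.69, 0.724, 0.001], [0.724, 0.69, -0.001], [-0.001, 0.0, -1.0]]
wrist_force: [-3.7, 2.1, 10.7]
opening: 15.8
```

```bash
python3 - <<'E'
from h import *
delta([573,-50,70],46); print(ctrl.get_state()['wrist_torque'])
E
```

```text
off cm [ 0.039 -0.012 -0.105] rot [ 0.      0.0008 -0.041 ] | at [573.4 -50.2  68.9] jaw 43.6 op 15.8 F [-3.7  2.1 10.7] t 42.0 j7 1.09
[0.41880152 1.14748545 0.50152175]
```

At the stop (0.5 N·m). Release and rise.

Request:
apply_moves --offset '[[0,0,0],[0,0,0],[0,0,0],[0,0,0],[0,0,0],[0,0,-3],[0,0,-7],[0,0,-11],[0,0,-15],[0,0,-15],[0,0,-15]]' --rotation '[[0,0,0],[0,0,0],[0,0,0],[0,0,0],[0,0,0],[0,0,0],[0,0,0],[0,0,0],[0,0,0],[0,0,0],[0,0,0]]' --grip '[4.5,4.5,4.5,4.5,4.5,4.5,4.5,4.5,4.5,4.5,4.5]'

```text
time: 42.97
ee_pos: [574.4, -50.1, 221.0]
eef_rot: [[-0.69, 0.723, 0.004], [0.723, 0.69, 0.001], [-0.003, 0.004, -1.0]]
wrist_force: [-0.4, 0.2, -0.7]
opening: 45.0
```

```bash
python3 - <<'E'
from h import *
delta([690,20,300],85)
im=snap('wrist','w26.png')
cv2.imwrite('pics/w26b.png',cv2.resize(im[:,:,::-1],(800,600),interpolation=cv2.INTER_CUBIC))
E
```

```text
off cm [-2.933 13.234 -7.843] rot [ 0.0025  0.0038 -0.7215] | at [574.4 -50.1 221. ] jaw 43.7 op 45.0 F [-0.4  0.2 -0.7] t 43.0 j7 0.96
```

View pics/w26b.png

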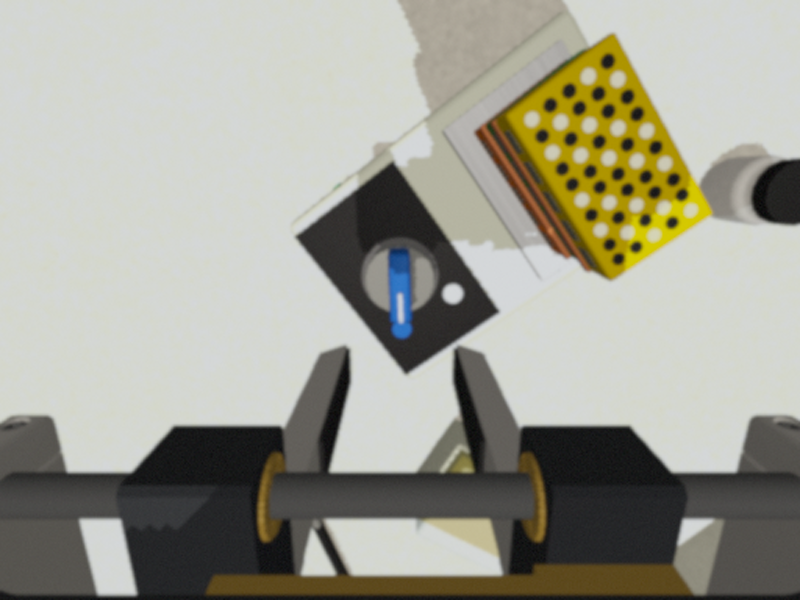

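Request:
apply_moves --offset '[[0,-2,-4],[0,-5,-8],[0,-9,-8],[0,-12,-8],[0,-14,-8],[0,-14,-8],[0,-14,-8]]' --rotation '[[0,0,0],[0,0,0],[0,0,0],[0,0,0],[0,0,0],[0,0,0],[0,0,0]]' --grip '[4.5,4.5,4.5,4.5,4.5,4.5,4.5]'

```text
time: 43.6
ee_pos: [471.2, -146.8, 298.4]
eef_rot: [[-0.69, 0.724, 0.001], [0.724, 0.69, 0.001], [0.0, 0.001, -1.0]]
wrist_force: [-0.2, -0.2, -1.2]
opening: 44.8
```

```bash
python3 - <<'E'
from h import *
b=snap('scene','s27.png')[:,:,::-1]; a=cv2.imread('pics/scene0.png')
K,T=cam('scene'); c=w2px(K,T,[572,-50,70]).astype(int)
cr=lambda a:cv2.resize(a[c[1]-22:c[1]+23,c[0]-20:c[0]+20],(400,450),interpolation=cv2.INTER_CUBIC)
cv2.imwrite('pics/k2.png',np.hstack([cr(a),cr(b)]))
for t in ['jar','tip_box','marker']: print(t,[(np.round(r['at']),round(r['confidence'],2)) for r in ctrl.spot_in('scene',t)][:1])
cv2.imwrite('pics/s27b.png',cv2.resize(b,(800,600),interpolation=cv2.INTER_CUBIC))
E
```

```text
jar [(array([748., 187.,  56.]), 0.8)]
tip_box [(array([ 809., -161.,   82.]), 0.61)]
marker [(array([ 738., -334.,   14.]), 0.78)]
```

View pics/k2.png

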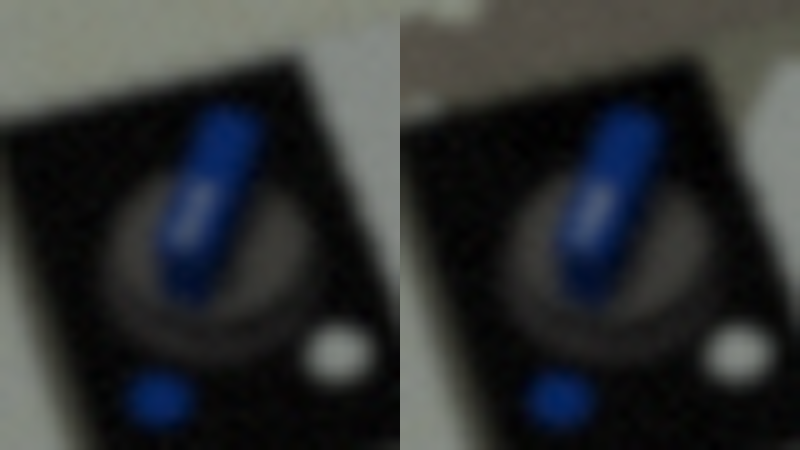

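View pics/s27b.png

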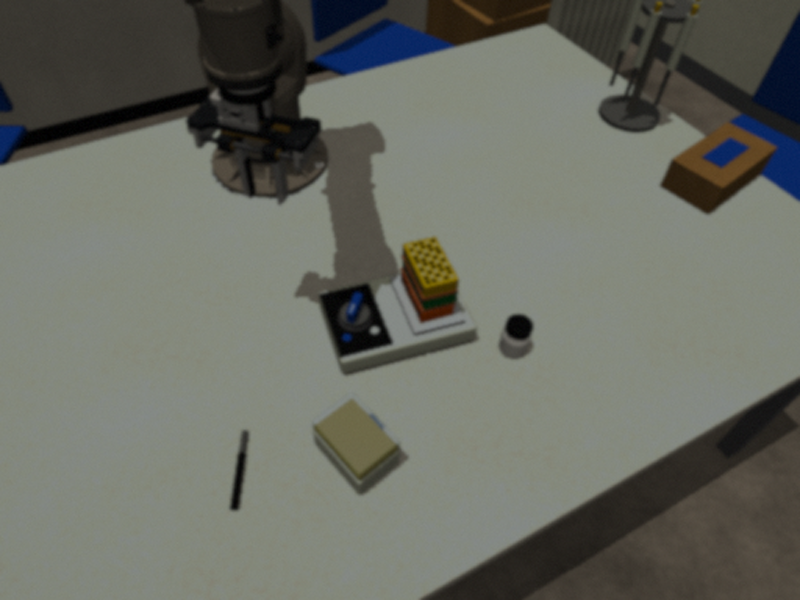

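The knob looks the same as at the start (on and sprung up), the pile is square, and the bystanders have not moved. I'm handing in.

```bash
python3 -c "
from rig import ctrl; print(ctrl.job_done())"
```

```text
the job is handed in; nothing more can be done
None
```

I finished the whole job and handed it in at about 44 s. No verdict is reported.

**What I did:**
1. Pressed the knob fully down, turned it to the white dot and released it, with all the racks still on the bench.
2. Piled orange, sheet, green, sheet, yellow on the platform.
3. Pressed the knob again, turned it to the blue dot and released it.

**Last checks:**
- **Knob:** The pointer is at the blue dot. In the scene picture its height and angle match the start picture, so it is on and sprung up.
- **Pile:** It stands level and square, with each sheet between two racks and the gripper clear. Green and yellow measure within about 4 mm of the platform centre.
- **Bystanders:** The jar, tip box and marker are within about 3 mm of where the network first put them, which is inside its own error.

**What disagreed:** The bottom (orange) rack sits about 4–5 mm off centre by the wrist camera, and up to 7 mm by a rougher reading in the scene picture. Both are inside the 12 mm allowed, so I left it. The network refused the sheet names, so I located the sheets by colour and the camera calibration.

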